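# Fasten the draw latch of a puzzle-tray case

### The job

The club's puzzle-tray case is shut but not fastened: its lid still rides up on the seal. Lift the draw latch's wire loop over the lip of the keeper on the lid so that its bar sits down in the keeper, then press the lever over centre until it lies flat against the case and stays there, pulling the lid down tight. Let go, and leave the mug and the puzzle boxes standing where they are.

Things in the scene. Friction and masses are not known exactly. Their poses are not given: they have to be found in the camera images.
- case: Blue-grey moulded case on the table, heavy, does not move: 240 mm deep (its x), 300 wide (its y), 210 high. Origin: centre of its underside, z up. Its front face, with the latch, is the plane x = -120 mm and looks along its -x; below, 'out' means that way. The lid begins 120 mm up. Ribs 6 mm proud run up the front face 95 and 125 mm to either side of the latch.
- rim_front (a point): Middle of the outer front edge of the lid's stacking rim, right above the latch: 20 mm out from the front face. The rim is 14 mm high, this point at half its height (about 203 mm up with the lid down, 211 at the start). It overhangs keeper and latch, in the way of an upright tool: come in tilted towards the face, 25 to 45 degrees.
- lever_pivot (a point): Middle of the steel pin on which the latch's lever turns, at the middle of the case's width, 24 mm out from the front face and 98 mm above the table; fixed on the case. The pin runs along the case's y.
- latch_lever (a joint): Lever's angle about its pin, rad: 0 = closed, straight down, flat along the case; grows as it swings out and then up (1.57 straight out, 2.7 stop). Starts 1.2 to 1.7. Stiff (0.035 N m): stays where left. Once the loop is hooked the seal resists pressing with at most 8 N (60 mm from the pin, at about 1.1 rad), falling to nothing near 0.4 rad; past that it is over centre and pulled shut.
- lever_end (a point): Point on the middle of the lever's outer face (the one to press), 70 mm from the pin along the lever. The lever is a steel channel 30 mm wide, 87 mm long from the pin, its last 12 mm bent outwards. Closed, its flat outer face is 10 mm further out than the pin. This point's axes turn with the lever: -x out of the pressed face, -z from pin to end.
- loop_bar (a point): Middle of the cross bar of the wire loop: a U of 6 mm round steel wire. The bar runs along the case's y; from its ends two straight legs, 50 mm over the outside and 38 inside, run 66 mm back to the loop's pin in the lever. Grip it across the outside of the legs, at the bar. Axes turn with the loop: z from pin to bar, y along the bar.
- loop_pivot (a point): Middle of the loop's pin, which the lever carries 18 mm from its own pin (with the lever closed 16.4 mm lower than that pin and 7.3 mm nearer to the case). The lever follows when the loop is pulled, so the bar can be put anywhere 48 to 84 mm from the lever's pin.
- latch_loop (a joint): Angle of the loop about its pin in the lever, rad. The loop's lean outwards from upright is this value minus the lever's angle (positive: the bar leans away from the case). Starts 2.0 to 2.5. Stiff (0.02 N m): the loop stays where it is left. Because of the stiff pins, moving the bar about takes some 2 to 3 N.
- keeper_seat (a point): On the lid above the latch: where the bar's middle lies when down and centred in the keeper, 19 mm out from the front face. The keeper is an upturned hook 24 mm wide, to fit between the loop's legs: a dark boss reaching 14 mm out, a channel 10 mm wide, open at the top, its floor 3 mm below this point, and outside it a steel lip. Axes as the case's, tilting slightly with the lid.
- keeper_lip (a point): Middle of the top edge of the keeper's steel lip (4.5 mm thick), 26.5 mm out from the front face, 8 mm above the seat point. The bar passes over it and goes down behind it, into the channel.
- lid (a joint): Angle of the lid about its rear hinge, rad: 0 = bottomed on the shell. The seal holds it up at about 0.031 (8 mm at the keeper) until the latch pulls it down to about 0.008. Springy: about 9 N presses the keeper down 1 mm.
- mug: White mug, 80 mm wide, 92 mm high, on the table. Origin: centre of its underside. Bystander.
- puzzle_box: Closed puzzle box with a landscape on top, 220 x 160 x 48 mm, flat on the table. Origin: centre of its underside. Bystander.
- piece_box: Open grey card box of loose puzzle pieces, 220 x 160 x 55 mm, on the table. Origin: centre of its underside. Bystander.

How it is judged (in metres and radians):
On the way:
1. the loop's bar sits down in the keeper behind its lip, the lever still open (x of loop_bar in the frame of keeper_seat between -0.005 and 0.005 m and z of loop_bar in the frame of keeper_seat between -0.004 and 0.004 m and value of joint latch_lever above 0.6 rad), for 0.2 s.
At the end, for the whole second after the job is handed in: The loop's bar is in the keeper (within 5 mm across the channel, 4 mm in height of the seat), the lever rests flat and at rest (within 0.08 rad of closed), the lid is drawn down (angle below 0.014 rad), and the mug, puzzle box and piece box stand within 30 mm of where they were, the mug upright (x of loop_bar in the frame of keeper_seat between -0.005 and 0.005 m and z of loop_bar in the frame of keeper_seat between -0.004 and 0.004 m and value of joint latch_lever below 0.08 rad and value of joint lid below 0.014 rad and velocity of joint latch_lever between -0.1 and 0.1 rad/s and distance of each of mug, puzzle_box, piece_box from where it was at the start of the episode below 0.03 m and angle between mug's own z axis and vertical below 0.2 rad); the robot touches nothing.
It fails at once if a bystander (mug, puzzle box, piece box) is shoved more than 30 mm or the mug is tipped (distance of any of mug, puzzle_box, piece_box from where it was at the start of the episode above 0.03 m or angle between mug's own z axis and vertical above 0.35 rad).
It also fails if it takes over 58 s, if anything falls off the work surface, if the arm or the gripper's body presses on something with over 40 N, if the wrist force passes 120 N, or if a joint passes its speed limit or range.

### The arm

A 6-joint arm with a two-finger parallel gripper is mounted at the origin on the work surface. World frame = base frame: x ahead of the robot, y to its left, z up, the work surface at z = 0. Lengths are in m, angles in degrees, forces in N, time in s.
With the tool pointing down it reaches from about 0.425 to 0.95 m from the base axis. Payload 14.7 kg.
Tool frame: the origin (TCP) lies at the very end of the fingers, on their centre line; the grasp point (between the pads) lies env.tcp_to_grasp behind it (env.tcp_to_grasp is the distance from the TCP to the grasp point, in m); z points along the fingers, x is the direction in which the jaws open and shut, and the axes are right-handed (so a half turn about z gives the same grasp; the last joint's range is limited). The gripper opens to 85 mm and grips with 20 to 120 N. Pads are 22 mm wide; open, the fingers measure 114 mm over their backs; the gripper's body (76 mm by 85 mm) begins 54 mm behind the grasp point. The pads swing forward as they close: fully open they stand 13 mm farther back than shut.
Start: joints at [-65.925, 27.513, 91.461, -0, 61.026, -2.67], TCP at [0.293, -0.58, 0.209] pointing down, gripper open.
Joint ranges: [-157.49, 157.49], [-46.99, 117.5], [13.45, 153.17], [-89.5, 269.5], [5.16, 153.95], [-167.48, 167.48]. Speed limits (degrees/s): [108.29, 108.29, 136.94, 172.46, 172.46, 172.46].

### API

Orientations are given as [roll, pitch, yaw] about the fixed x, y, z axes, in that order (R = Rz(yaw) Ry(pitch) Rx(roll)).
In Python, from bench import get_state, camera, camera_info, job, env gives the robot as it stands.
- The arm moves only by the tool servo_tool, never from a script. Its argument "targets" is a list of rows, each a list of 3 entries, a list of its own where there are three numbers: the turn, a rotation vector about the tool's x, y, z in degrees, then the shift along the tool's x, y, z in cm, then the finger opening in cm, from 0 to 8.54. In form: [[[rx, ry, rz], [tx, ty, tz], grip], ...]. A call has 1 to 10 rows; each row is the pose to reach, as a shift and turn from the pose commanded when the call began, along the tool's axes at that moment; what a row does not reach only later rows make up. A row lasts 1/12 s, in which the tool goes at most 41.7 mm and 7.16 degrees, less where a joint would pass 70% of its speed; a pose out of reach is approached as far as the arm can. A call with a gripper value outside its range is refused whole. The fingers move at their own pace and stop on an object; "grip_force" is the grip in N (left out, the last holds). Time passes only in rows, so rows that repeat a pose let the fingers close. It gives the time, the measured TCP pose, the force and the opening at its end, in the units of the state.
- get_state(): the state, without advancing time (a new reading comes with each control period).
- camera(name): name is "side" or "top"; returns the picture (400x640x3 uint8, red, green, blue); there is no depth.
- camera_info(name): a dict with "fx", "fy", "cx", "cy" (pixels), "dist_coeffs" ([k1, k2, p1, p2, k3] as OpenCV has them; the pictures are not rectified), "R" (3x3) and "t" (3): a world point X has camera coordinates R X + t. Camera axes: x right, y down, z forward; pixel columns grow to the right and rows downward; lengths in m; the calibration is good to about 2 mm. A picture is of the moment at which its call begins. camera_info takes no time and is no camera call.
- job.close_job(): hands the job in, once; it reports no verdict.
The state is a dict: "t": time; "qpos": joint angles; "joint_velocities": joint speeds; "tau": joint torques, N m; "position": TCP position; "tool_rot": TCP orientation; "force": force on the tool from outside, world axes, zero at the start; "torque": the same for the moment, N m; "opening": opening from 0.0 (shut) to 1.0 (fully open).
Only numpy, scipy, OpenCV 4.12 (cv2) and the standard library are available. Lean on these libraries where they do the work, as an engineer would, in place of code of your own. Each camera call takes 0.05 s, during which the arm holds its last target.

## Working session

There is one attempt and no reset: what is moved stays moved. The work goes in short steps, Python scripts to look and compute and a tool call to move; the robot and the scene stay as the last step left them, time stands still between calls to the robot, and variables do not carry over. Pictures are saved under pics/ and viewed, and the job is handed in when it is done.

Besides the shell and the picture viewer there is one more tool, called after ">>>" as name(argument=value, ...) on one line, values as JSON. servo_tool: Moves the arm, as the interface text tells. Its arguments: {"type":"object","properties":{"targets":{"type":"array"},"grip_force":{"type":"number"}},"required":["targets"]}

```bash
ls; mkdir -p pics; python3 - <<'E'
from bench import get_state, camera, camera_info, job, env
import cv2
print(get_state()); print(env.tcp_to_grasp)
for n in ("side","top"):
    cv2.imwrite(f"pics/{n}0.png",camera(n)[:,:,::-1]); print(n,camera_info(n))
E
```

```text
pics
{'t': 0.0, 'qpos': array([-6.59250458e+01,  2.75509897e+01,  9.14944549e+01,  2.23627627e-03,
        6.10252923e+01, -2.67014460e+00]), 'joint_velocities': array([-0.10316452, -0.06219823,  0.04911548, -0.08868605, -0.12187183,
       -0.01763362]), 'tau': array([-5.59767766e-03, -9.50671434e+01, -4.30180478e+01, -2.75253897e-04,
        1.20474474e-02,  2.86931098e-06]), 'position': array([ 0.29236254, -0.58004173,  0.20865497]), 'tool_rot': array([-1.79994752e+02,  7.05690829e-02, -6.32559824e+01]), 'force': array([ 0.40953005, -0.47858815,  0.10220063]), 'torque': array([0.0080246 , 0.00167182, 0.01477494]), 'opening': 1.0009841016035845}
0.0187
side {'fx': 422.4404086592802, 'fy': 422.4404086592802, 'cx': 319.0102983280541, 'cy': 202.52231689225684, 'dist_coeffs': array([0.03432363, 0.        , 0.        , 0.        , 0.        ]), 'R': array([[-0.99321159, -0.11514762, -0.01648554],
       [-0.07623827,  0.75142904, -0.65539463],
       [ 0.08785484, -0.64968871, -0.75510669]]), 't': array([0.56551676, 0.17561486, 1.48406441])}
top {'fx': 471.53242148684546, 'fy': 471.53242148684546, 'cx': 320.61938301198353, 'cy': 188.10901669337437, 'dist_coeffs': array([0.03865121, 0.        , 0.        , 0.        , 0.        ]), 'R': array([[-0.01630334, -0.99966616, -0.02004415],
       [-0.99585465,  0.0180288 , -0.08915429],
       [ 0.0894859 ,  0.01850754, -0.99581612]]), 't': array([-0.05125813,  0.6069403 ,  1.43194852])}
```

View pics/side0.png

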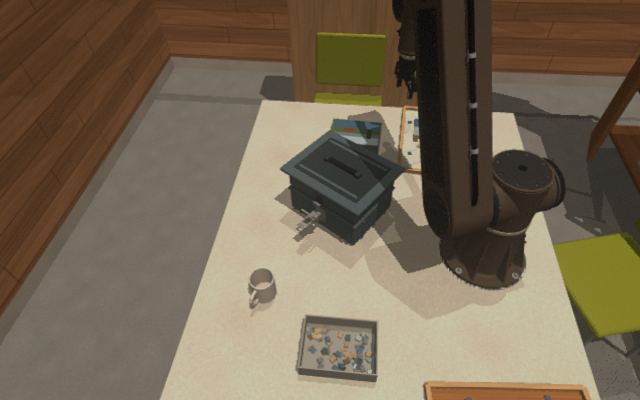

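View pics/top0.png

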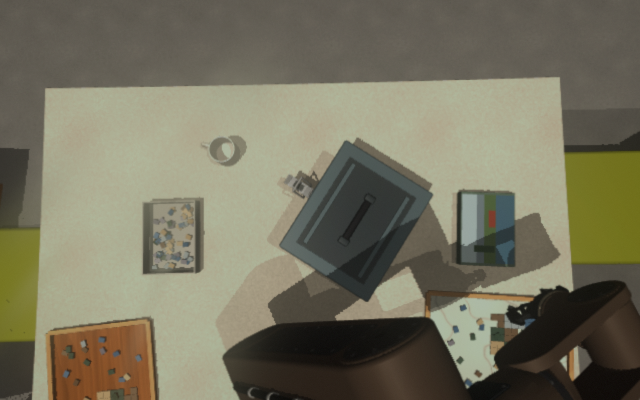

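The case is at about (355,220) in the top view. Its latch points up and left, towards world +y and slightly +x. The mug is at (222,150), the piece box at (172,236) and the puzzle box at (487,228).

```bash
python3 - <<'E'
import cv2
a=cv2.imread("pics/side0.png")[120:260,260:420]; cv2.imwrite("pics/side0z.png",cv2.resize(a,None,fx=4.5,fy=4,interpolation=cv2.INTER_CUBIC) if 0 else cv2.resize(a,(640,560),interpolation=cv2.INTER_CUBIC))
b=cv2.imread("pics/top0.png")[130:310,265:445]; cv2.imwrite("pics/top0z.png",cv2.resize(b,(594,594),interpolation=cv2.INTER_CUBIC))
b=cv2.imread("pics/top0.png")[155:215,270:350]; b=cv2.convertScaleAbs(b,alpha=1.3,beta=20);cv2.imwrite("pics/top0zz.png",cv2.resize(b,(800,600),interpolation=cv2.INTER_CUBIC))
b=cv2.imread("pics/side0.png")[190:250,280:360];b=cv2.convertScaleAbs(b,alpha=1.3,beta=20); cv2.imwrite("pics/side0zz.png",cv2.resize(b,(800,600),interpolation=cv2.INTER_CUBIC))
E
```

```text
(no output)
```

View pics/side0z.png

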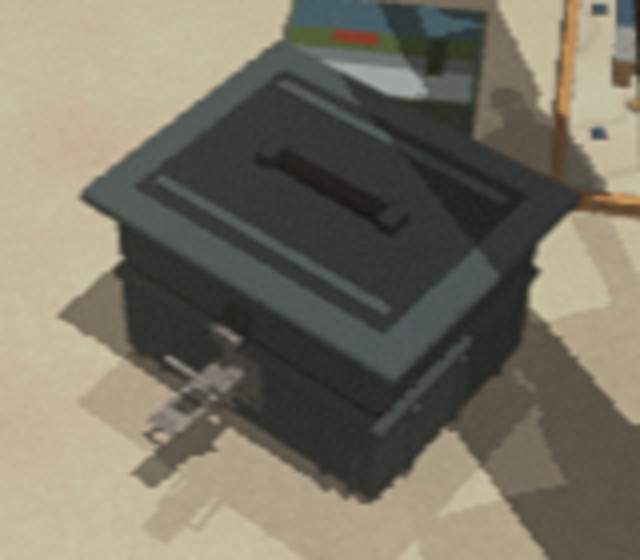

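View pics/top0z.png

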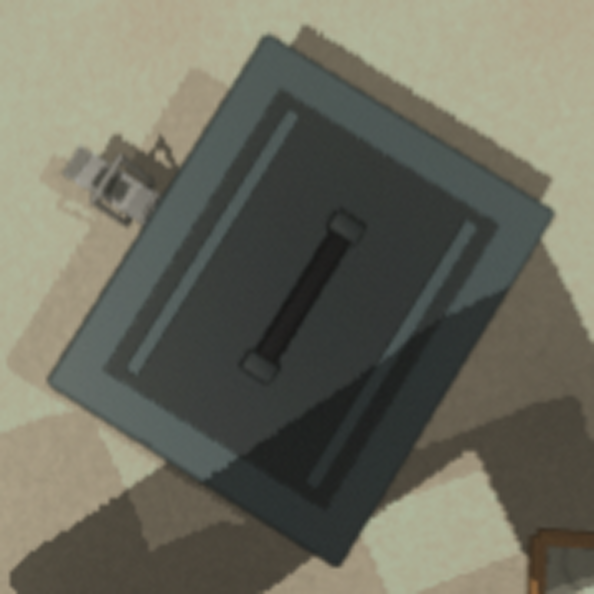

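View pics/top0zz.png

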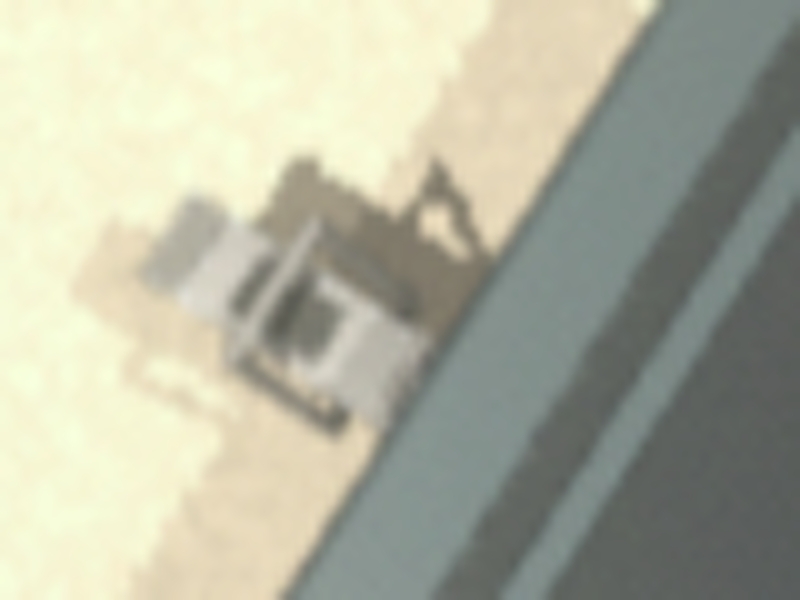

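View pics/side0zz.png

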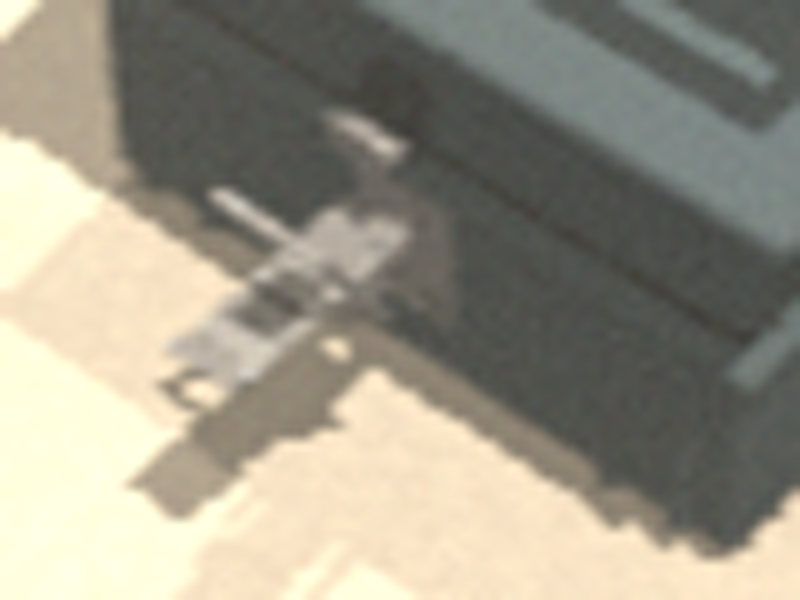

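Top view: the rim corners are near (346,141), (433,195), (368,302) and (280,246). The loop bar runs about (301.8,177.2)–(294,190.2). Side view: the keeper lip is at (317,203.5) and the far end of the bar at (301.5,209.3). Next I'll triangulate these.

```bash
cat > h.py <<'E'
import numpy as np, cv2
from bench import get_state, camera, camera_info, env
from scipy.spatial.transform import Rotation as Ro
def ray(n,p):
    c=camera_info(n);K=np.array([[c['fx'],0,c['cx']],[0,c['fy'],c['cy']],[0,0,1]])
    u=cv2.undistortPoints(np.array([[p]],float),K,c['dist_coeffs'])[0,0]
    R=np.array(c['R']);t=np.array(c['t']);d=R.T@np.array([u[0],u[1],1]);return -R.T@t,d/np.linalg.norm(d)
def onz(n,p,z):
    o,d=ray(n,p);return o+d*(z-o[2])/d[2]
def onplane(n,p,q,nn):
    o,d=ray(n,p);return o+d*((q-o)@nn)/(d@nn)
def tri(pa,pb):
    o1,d1=ray('top',pa);o2,d2=ray('side',pb)
    s=np.linalg.lstsq(np.stack([d1,-d2],1),o2-o1,rcond=None)[0]
    a=o1+s[0]*d1;b=o2+s[1]*d2;return (a+b)/2,np.linalg.norm(a-b)
def proj(n,X):
    c=camera_info(n);K=np.array([[c['fx'],0,c['cx']],[0,c['fy'],c['cy']],[0,0,1]])
    return cv2.projectPoints(np.atleast_2d(np.array(X,float)),cv2.Rodrigues(np.array(c['R']))[0],np.array(c['t']),K,c['dist_coeffs'])[0][:,0]
E
python3 - <<'E'
from h import *
np.set_printoptions(precision=4,suppress=True)
g=cv2.cvtColor(cv2.imread("pics/top0.png"),cv2.COLOR_BGR2GRAY)
c=np.array([[346.2,140.9],[432.6,194.8],[368,301.8],[280.2,245.8]],np.float32).reshape(-1,1,2)
c=cv2.cornerSubPix(g,c,(4,4),(-1,-1),(3,50,.01))[:,0];print(c)
P=np.array([onz('top',p,z) for p,z in zip(c,[.218,.2105,.2105,.218])]);print(P)
print([np.linalg.norm(P[i]-P[(i+1)%4]) for i in range(4)])
s=cv2.cvtColor(cv2.imread("pics/side0.png"),cv2.COLOR_BGR2GRAY)
k=np.array([[280.5,168.5],[331,131],[404.5,170],[361,215]],np.float32).reshape(-1,1,2)
k=cv2.cornerSubPix(s,k,(3,3),(-1,-1),(3,50,.01))[:,0];print(k)
for a,b in zip(c,k): print(tri(a,b))
for a,b in zip(c,k): print(onz('side',b,.214))
E
```

```text
[[345.1405 139.4642]
 [432.93   194.072 ]
 [366.7321 301.8264]
 [278.1612 245.6217]]
[[ 0.7197 -0.1338  0.218 ]
 [ 0.568  -0.3658  0.2105]
 [ 0.2867 -0.1816  0.2105]
 [ 0.4373  0.0502  0.218 ]]
[np.float64(0.27738720136902373), np.float64(0.3362075611246978), np.float64(0.27649526086286774), np.float64(0.3370402571253831)]
[[279.0858 168.6981]
 [330.0015 129.0835]
 [401.8982 172.6201]
 [359.6408 214.9682]]
(array([ 0.7215, -0.134 ,  0.2105]), np.float64(0.0005734513980678626))
(array([ 0.5671, -0.366 ,  0.2099]), np.float64(0.0018750812547396866))
(array([ 0.2884, -0.1834,  0.185 ]), np.float64(0.010772629793996938))
(array([0.4344, 0.0504, 0.2157]), np.float64(0.005653943277422772))
[ 0.7208 -0.1305  0.214 ]
[ 0.5656 -0.361   0.214 ]
[ 0.2979 -0.153   0.214 ]
[0.4316 0.0488 0.214 ]
```

```bash
cat >> h.py <<'E'
YAW=np.radians(-123.15)
CX=np.array([np.cos(YAW),np.sin(YAW),0]);CY=np.array([-np.sin(YAW),np.cos(YAW),0]);OUT=-CX
F0=np.array([0.5695,-0.0556,0])  # face middle at table
def toc(X):  # -> (out from face, y, z)
    d=np.asarray(X)-F0; return np.array([d@OUT,d@CY,d[2]])
def tow(o,y,z): return F0+OUT*o+CY*y+np.array([0,0,z])
E
python3 - <<'E'
from h import *
np.set_printoptions(precision=4,suppress=True)
for p in [(313.3,201.3),(320.6,205.6),(317,203.5)]:
    print('lip',toc(onplane('side',p,F0+OUT*.0245,OUT))*1000)
print('pred rim',proj('top',[tow(.02-.0028,-.17,.218),tow(.02-.0028,.17,.218)]))
# bar ends
for a,b in [((301.8,177.2),(301.5,209.3)),((294,190.2),(314,219.2))]: 
    X,e=tri(a,b);print('bar',toc(X)*1000,e)
# lever tip corner guess: top end left edge
for a in [(289.5,174.7),(284.2,182.5)]: print('levertip',toc(onz('top',a,.1))*1000)
print(proj('side',[tow(.024,0,.098),tow(.024,.015,.098),tow(.024,-.015,.098),tow(.111,.015,.108),tow(.111,-.015,.108)]))
print(proj('top',[tow(.024,0,.098),tow(.111,.015,.108),tow(.111,-.015,.108)]))
E
```

```text
lip [ 24.5      9.7368 159.2322]
lip [ 24.5    -22.6379 160.4516]
lip [ 24.5     -6.7529 159.7445]
pred rim [[277.5601 245.9049]
 [345.2739 138.9103]]
bar [ 69.2428  24.2471 147.2618] 0.0008423566600721335
bar [ 67.1454 -22.3929 128.9518] 0.009272926554537474
levertip [108.9615  13.889  100.    ]
levertip [109.7613 -13.8922 100.    ]
[[315.9709 213.9886]
 [312.7169 211.9211]
 [319.2532 216.0741]
 [296.1209 225.326 ]
 [302.7411 229.7477]]
[[311.3552 194.0139]
 [288.8839 173.6933]
 [283.3752 182.3192]]
```

```bash
python3 - <<'E'
from h import *
np.set_printoptions(precision=2,suppress=True)
print(proj('side',[tow(.0172,.17,.218),tow(.0172,-.17,.218),tow(-.26,.17,.2105),tow(-.26,-.17,.2105)]))
img=cv2.imread("pics/side0.png");x0,y0,S=295,185,16
z=cv2.resize(img[y0:y0+50-13,x0:x0+48],None,fx=S,fy=S,interpolation=cv2.INTER_CUBIC);z=cv2.convertScaleAbs(z,alpha=1.5,beta=10)
def mark(z,pts,x0,y0,S,col):
    for p in pts: cv2.drawMarker(z,(int((p[0]-x0+.5)*S),int((p[1]-y0+.5)*S)),col,cv2.MARKER_CROSS,14,1)
mark(z,proj('side',[tow(.0245,.012,.160),tow(.0245,-.012,.160)]),x0,y0,S,(0,0,255))
mark(z,proj('side',[tow(.024,0,.098)]),x0,y0,S,(0,255,0))
mark(z,proj('side',[tow(.069,.025,.147),tow(.069,-.025,.147),tow(.069,0,.147)]),x0,y0,S,(255,0,0))
cv2.imwrite("pics/s1.png",z)
img=cv2.imread("pics/top0.png");x0,y0,S=280,168,18
w=cv2.resize(img[y0:y0+32,x0:x0+40],None,fx=S,fy=S,interpolation=cv2.INTER_CUBIC)
mark(w,proj('top',[tow(.069,.025,.147),tow(.069,-.025,.147),tow(.069,0,.147)]),x0,y0,S,(255,0,0))
mark(w,proj('top',[tow(.111,.015,.108),tow(.111,-.015,.108)]),x0,y0,S,(0,255,0))
cv2.imwrite("pics/t1.png",w)
for n in('top','side'):
    c=camera_info(n);print(n,-np.array(c['R']).T@np.array(c['t']))
E
```

```text
[[279.05 167.14]
 [358.06 214.76]
 [329.09 128.86]
 [405.45 168.04]]
top [ 0.48 -0.09  1.48]
side [0.44 0.9  1.25]
```

View pics/s1.png

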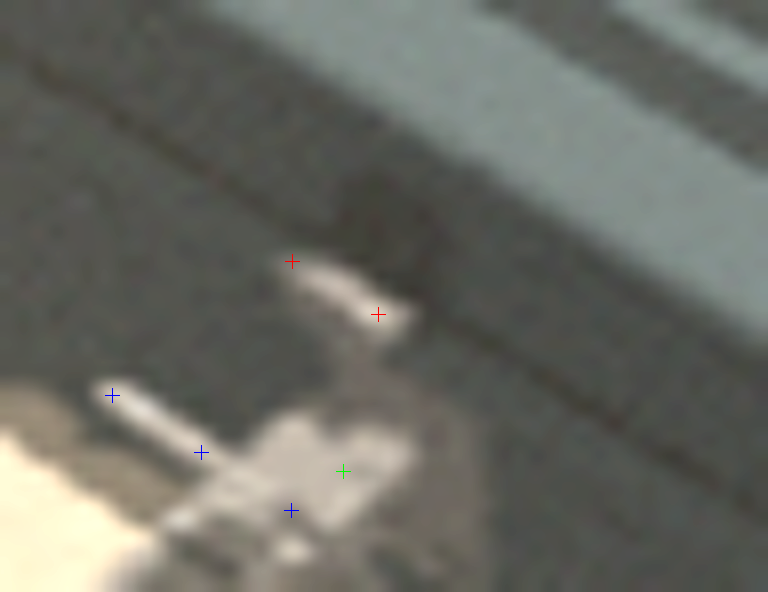

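View pics/t1.png

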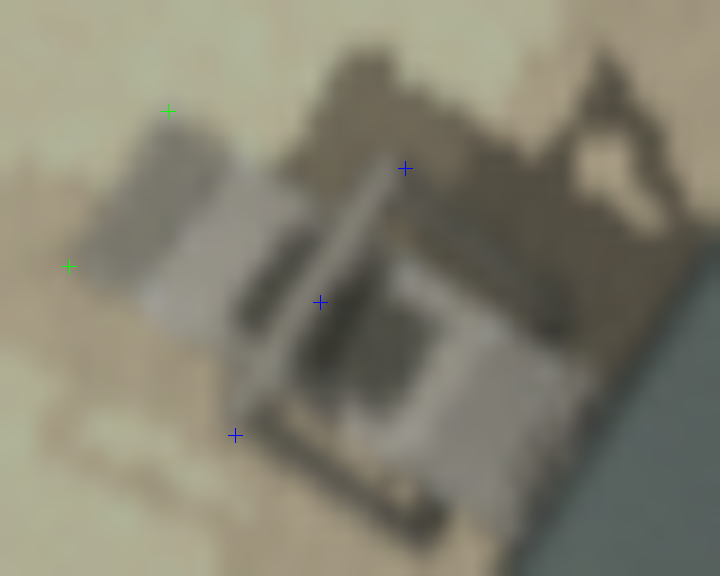

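```bash
cat >> h.py <<'E'
def toolR(t):
    t=np.radians(t); z=-OUT*np.sin(t)-np.array([0,0,1])*np.cos(t); x=CY; y=np.cross(z,x); return np.stack([x,y,z],1)
def cur():
    s=get_state(); return np.array(s['position']),Ro.from_euler('xyz',s['tool_rot'],degrees=True).as_matrix()
def move(P,R):  # relative from measured
    p,r=cur(); return Ro.from_matrix(r.T@R).as_rotvec(degrees=True).round(1), (r.T@(P-p)*100).round(2)
E
python3 - <<'E'
from h import *
np.set_printoptions(precision=4,suppress=True)
print(toc(onz('top',(297.1,182.9),.148))*1000)
for y in (0,):
  for b in (12,): 
    R=toolR(40); bar=tow(.0695,0,.148); G=bar+R[:,2]*.012
    pre=bar-R[:,2]*.09
    print('pre',pre,'G',G,Ro.from_matrix(R).as_euler('xyz',degrees=True))
p,r=cur(); print(r)
up=np.array([p[0],p[1],.46]); print(move(up,r))
print(move(np.array([pre[0],pre[1],.46])+OUT*.05,R))
E
```

```text
[ 71.4937   3.0152 148.    ]
pre [0.6391 0.051  0.2169] G [ 0.6033 -0.0039  0.1388] [140.     0.   -33.15]
[[ 0.45   -0.893  -0.0004]
 [-0.893  -0.45    0.001 ]
 [-0.0011 -0.0001 -1.    ]]
(array([0., 0., 0.]), array([ -0.03,  -0.  , -25.13]))
(array([-39.1,  10.6, -28.8]), array([-43.29, -63.7 , -25.08]))
```

>>> servo_tool(targets=[[[0,0,0],[0,0,-25],8.5],[[0,0,0],[0,0,-25],8.5],[[0,0,0],[0,0,-25],8.5],[[0,0,0],[0,0,-25],8.5],[[0,0,0],[0,0,-25],8.5],[[0,0,0],[0,0,-25],8.5],[[0,0,0],[-22,-32,-25],8.5],[[0,0,0],[-22,-32,-25],8.5],[[0,0,0],[-22,-32,-25],8.5],[[0,0,0],[-22,-32,-25],8.5]], grip_force=30)

```text
t: 0.93
position: [0.373, -0.4327, 0.4591]
tool_rot: [-180.0, 0.0, -63.3]
force: [0.5, -0.9, -0.4]
opening: 0.994
```

```bash
python3 - <<'E'
from h import *
np.set_printoptions(precision=4,suppress=True)
R=toolR(40); bar=tow(.0705,.0015,.148); pre=bar-R[:,2]*.09
print(cur()[0],get_state()['qpos'],move(np.array([pre[0],pre[1],.40])+OUT*.05,R))
E
```

```text
[ 0.373  -0.4327  0.4591] [-52.284   12.2767  79.731    0.0075  88.0098  11.019 ] (array([-39.1,  10.5, -28.9]), array([-33.69, -49.99,   5.92]))
```

>>> servo_tool(targets=[[[0,0,0],[-17,-25,0],8.5],[[0,0,0],[-17,-25,0],8.5],[[0,0,0],[-17,-25,0],8.5],[[-10,3,-7],[-17,-25,0],8.5],[[-20,5,-14],[-34,-50,2],8.5],[[-39,10.5,-29],[-34,-50,2],8.5],[[-39,10.5,-29],[-34,-50,2],8.5],[[-39,10.5,-29],[-34,-50,2],8.5],[[-39,10.5,-29],[-34,-50,2],8.5],[[-39,10.5,-29],[-34,-50,2],8.5]])

```text
t: 1.77
position: [0.5551, -0.106, 0.4494]
tool_rot: [145.3, -1.2, -37.0]
force: [1.4, -1.7, -0.5]
opening: 0.996
```

```bash
python3 - <<'E'
from h import *
np.set_printoptions(precision=4,suppress=True)
R=toolR(40); bar=tow(.0705,.0015,.148); pre=bar-R[:,2]*.09
print(cur()[0],get_state()['qpos'],move(pre+OUT*.03+[0,0,.05],R))
E
```

```text
[ 0.5551 -0.106   0.4494] [  3.9319  24.7948  72.2207 -27.2398 104.8755  39.3694] (array([-5.2,  1.3, -3.8]), array([ -3.19, -27.38,   3.14]))
```

>>> servo_tool(targets=[[[-5,1.3,-3.8],[-3,-25,-3],8.5],[[-5,1.3,-3.8],[-3,-25,-3],8.5],[[-5,1.3,-3.8],[-3,-25,-3],8.5],[[-5,1.3,-3.8],[-3,-25,-3],8.5],[[-5,1.3,-3.8],[-3,-25,-3],8.5],[[-5,1.3,-3.8],[-3,-25,-3],8.5],[[-5,1.3,-3.8],[-3,-25,-3],8.5],[[-5,1.3,-3.8],[-3,-25,-3],8.5],[[-5,1.3,-3.8],[-3,-25,-3],8.5],[[-5,1.3,-3.8],[-3,-25,-3],8.5]])

```text
t: 2.6
position: [0.6668, 0.0858, 0.3323]
tool_rot: [140.5, 0.1, -33.4]
force: [-0.3, -0.4, 1.4]
opening: 0.996
```

```bash
python3 - <<'E'
from h import *
np.set_printoptions(precision=4,suppress=True)
R=toolR(40); bar=tow(.0705,.0015,.148); pre=bar-R[:,2]*.09
print(toc(cur()[0]),toc(pre),get_state()['qpos'],move(pre,R))
E
```

```text
[0.1716 0.0042 0.3323] [0.1284 0.0015 0.2169] [ 18.0927  45.0462  54.1632 -25.2022 111.6268  48.5794] (array([-0.5,  0.2, -0.1]), array([-0.24, -4.01, 11.65]))
```

>>> servo_tool(targets=[[[-0.5,0.2,-0.1],[-0.2,-4,11.6],8.5],[[-0.5,0.2,-0.1],[-0.2,-4,11.6],8.5],[[-0.5,0.2,-0.1],[-0.2,-4,11.6],8.5],[[-0.5,0.2,-0.1],[-0.2,-4,11.6],8.5],[[-0.5,0.2,-0.1],[-0.2,-4,11.6],8.5],[[-0.5,0.2,-0.1],[-0.2,-4,11.6],8.5],[[-0.5,0.2,-0.1],[-0.2,-4,11.6],8.5]])

```text
t: 3.18
position: [0.6429, 0.0522, 0.219]
tool_rot: [140.1, -0.2, -33.1]
force: [1.0, -0.6, -0.2]
opening: 0.995
```

```bash
cat >> h.py <<'E'
def snap(n,tag,box,S):
    im=camera(n)[:,:,::-1]; cv2.imwrite(f'pics/{n}_{tag}.png',im)
    x,y,w,h=box; z=cv2.resize(im[y:y+h,x:x+w],None,fx=S,fy=S,interpolation=cv2.INTER_CUBIC); cv2.imwrite(f'pics/{n}_{tag}z.png',cv2.convertScaleAbs(z,alpha=1.4,beta=10))
E
python3 - <<'E'
from h import *
np.set_printoptions(precision=4,suppress=True)
R=toolR(40); bar=tow(.0705,.0015,.148); pre=bar-R[:,2]*.09
print(toc(cur()[0]),toc(pre),get_state()['qpos'],move(pre,R), move(bar+R[:,2]*.012,R))
snap('side','pre',(260,150,100,75),8);snap('top','pre',(250,120,100,75),8)
E
```

```text
[0.1304 0.0025 0.219 ] [0.1284 0.0015 0.2169] [ 16.5856  46.0383  67.9576 -24.8173  97.6707  53.5089] (array([-0.1, -0.1, -0.1]), array([-0.1 ,  0.02,  0.29])) (array([-0.1, -0.1, -0.1]), array([-0.12,  0.05, 10.49]))
```

View pics/side_prez.png

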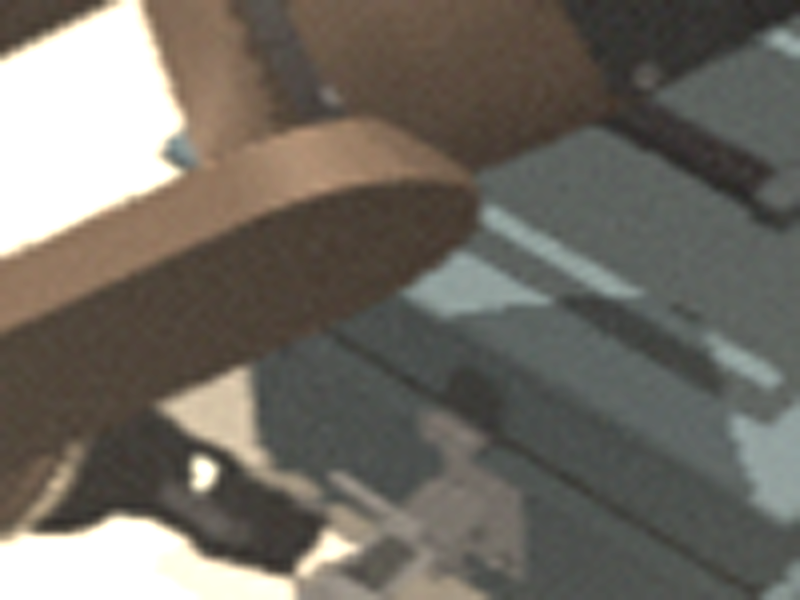

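View pics/top_prez.png

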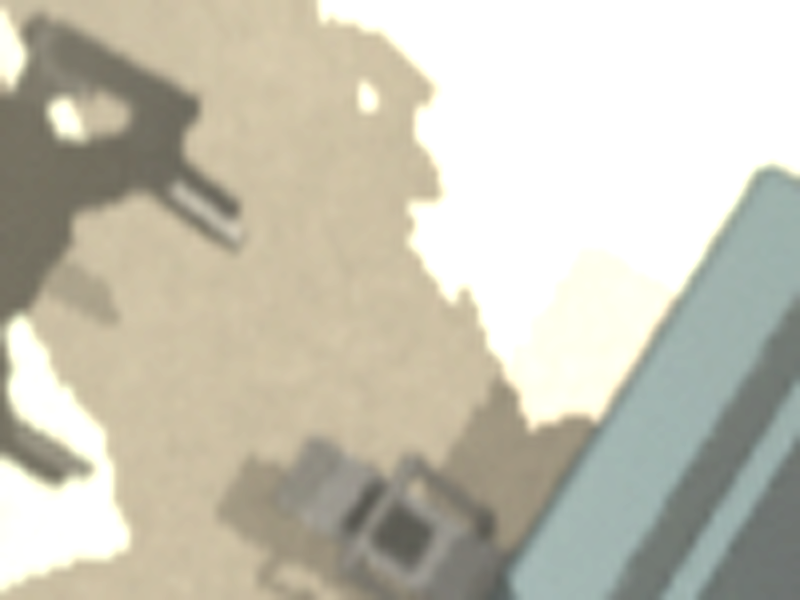

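Top view: the open fingertips are at about zoom (242,235) and (85,470), and the loop bar ahead of them is centred near (380,510). The side view shows the loop and lever undisturbed. I'll check the fingertip projection against the calibration.

```bash
python3 - <<'E'
from h import *
np.set_printoptions(precision=2,suppress=True)
p,R=cur(); tip=p-R[:,2]*.013
for x in(.0425,-.0425):
    print((proj('top',[tip+R[:,0]*x+R[:,1]*y for y in(-.011,.011)])-[250,120]+.5)*8)
print(tip)
b=[np.array(q)/8-.5+[250,120] for q in((410,460),(350,560))]
print([toc(onz('top',q,.148))*1000 for q in b])
E
```

```text
[[242.71 262.86]
 [280.73 282.53]]
[[106.6  475.1 ]
 [143.16 497.4 ]]
[0.65 0.06 0.23]
[array([ 71.74,  22.76, 148.  ]), array([ 70.65, -18.67, 148.  ])]
```

```bash
python3 - <<'E'
from h import *
np.set_printoptions(precision=0,suppress=True)
p,R=cur()
for n,o in(('top',[250,120]),('side',[260,150])):
  for b in(0,.013,.03):
    tip=p-R[:,2]*b
    for x in(.0425,-.0425,.057,-.057):
      print(n,b,x,((proj(n,[tip+R[:,0]*x+R[:,1]*y for y in(-.011,.011)])-o+.5)*8).ravel())
im=cv2.imread('pics/top_pre.png')[135:185,240:290]; cv2.imwrite('pics/a.png',cv2.resize(cv2.convertScaleAbs(im,alpha=2,beta=20),(600,600),interpolation=cv2.INTER_CUBIC))
E
```

```text
top 0 0.0425 [266. 281. 305. 300.]
top 0 -0.0425 [131. 491. 168. 514.]
top 0 0.057 [289. 245. 328. 264.]
top 0 -0.057 [108. 527. 145. 550.]
top 0.013 0.0425 [243. 263. 281. 283.]
top 0.013 -0.0425 [107. 475. 143. 497.]
top 0.013 0.057 [266. 227. 304. 246.]
top 0.013 -0.057 [ 83. 511. 120. 534.]
top 0.03 0.0425 [211. 239. 249. 259.]
top 0.03 -0.0425 [ 73. 454. 110. 476.]
top 0.03 0.057 [234. 203. 273. 222.]
top 0.03 -0.057 [ 50. 490.  86. 513.]
side 0 0.0425 [177. 455. 203. 407.]
side 0 -0.0425 [336. 559. 363. 510.]
side 0 0.057 [151. 437. 177. 390.]
side 0 -0.057 [364. 577. 391. 528.]
side 0.013 0.0425 [161. 451. 187. 403.]
side 0.013 -0.0425 [320. 556. 347. 507.]
side 0.013 0.057 [134. 434. 160. 386.]
side 0.013 -0.057 [349. 574. 376. 525.]
side 0.03 0.0425 [139. 446. 165. 397.]
side 0.03 -0.0425 [300. 552. 327. 502.]
side 0.03 0.057 [112. 428. 139. 380.]
side 0.03 -0.057 [328. 570. 356. 520.]
```

View pics/a.png

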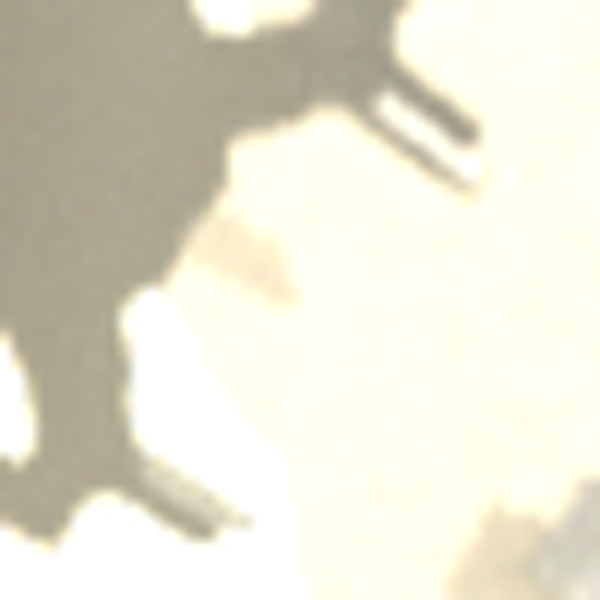

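>>> servo_tool(targets=[[[0,0,0],[-0.2,0,3.5],8.5],[[0,0,0],[-0.2,0,7],8.5],[[0,0,0],[-0.2,0,7],8.5],[[0,0,0],[-0.2,0,7],8.5],[[0,0,0],[-0.2,0,7],8.5]])

```text
t: 3.7
position: [0.6162, 0.0158, 0.1639]
tool_rot: [140.0, -0.1, -33.1]
force: [0.5, -0.3, 0.5]
opening: 0.991
```

```bash
python3 - <<'E'
from h import *
np.set_printoptions(precision=4,suppress=True)
p,R=cur(); print(toc(p),get_state()['force'])
snap('side','n1',(275,175,66,50),12);snap('top','n1',(265,150,66,50),12)
bar=tow(.0715,0.001,.148); d=R.T@(bar-p); print('bar in tool',d*1000)
E
```

```text
[0.0853 0.     0.1639] [ 0.4635 -0.2612  0.4639]
bar in tool [ 0.9262  0.3785 21.1031]
```

View pics/side_n1z.png

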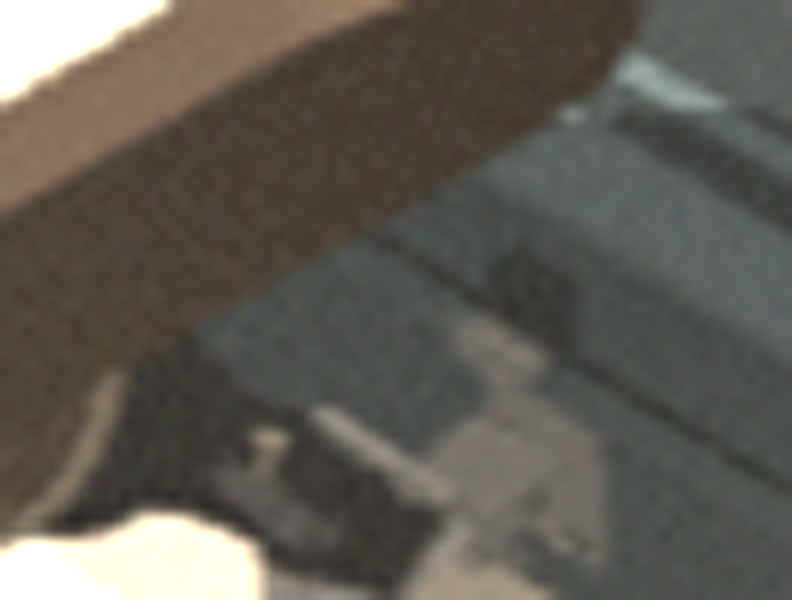

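View pics/top_n1z.png

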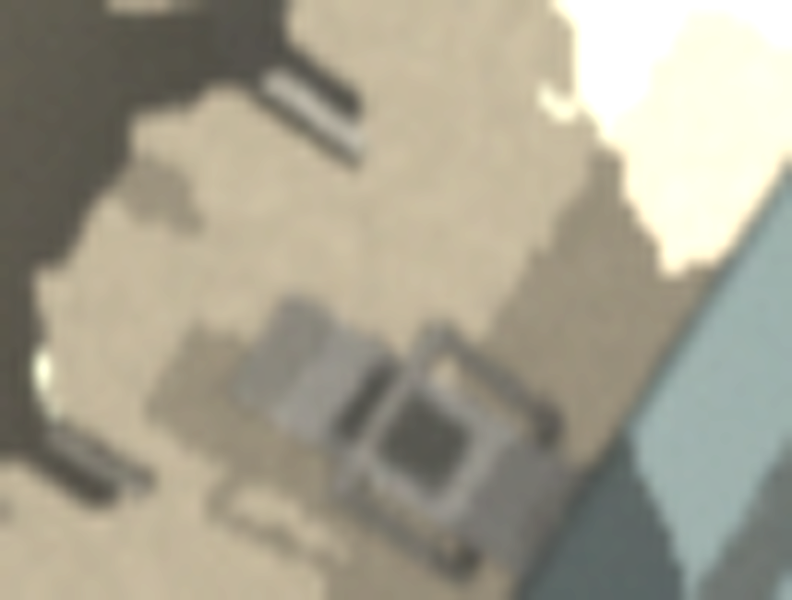

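Top view: the fingertips (360,150) and (135,480) straddle the bar, with the bar's middle at (390,402). They are laterally centred, but the tips look about 50 mm short of the bar. I'll advance 33 mm and look again.

>>> servo_tool(targets=[[[0,0,0],[0.1,0,2],8.5],[[0,0,0],[0.1,0,3.3],8.5],[[0,0,0],[0.1,0,3.3],8.5],[[0,0,0],[0.1,0,3.3],8.5],[[0,0,0],[0.1,0,3.3],8.5]])

```text
t: 4.22
position: [0.6054, -0.0023, 0.1385]
tool_rot: [140.0, -0.1, -33.1]
force: [0.6, 0.6, -0.2]
opening: 0.995
```

```bash
python3 - <<'E'
from h import *
np.set_printoptions(precision=4,suppress=True)
p,R=cur(); print(toc(p),get_state()['force'])
snap('side','n2',(275,175,66,50),12);snap('top','n2',(265,150,66,50),12)
bar=tow(.0715,0.001,.148); d=R.T@(bar-p); print('bar in tool',d*1000)
E
```

```text
[0.0643 0.0009 0.1385] [ 0.5635  0.5644 -0.217 ]
bar in tool [  0.1046   0.6024 -11.916 ]
```

View pics/side_n2z.png

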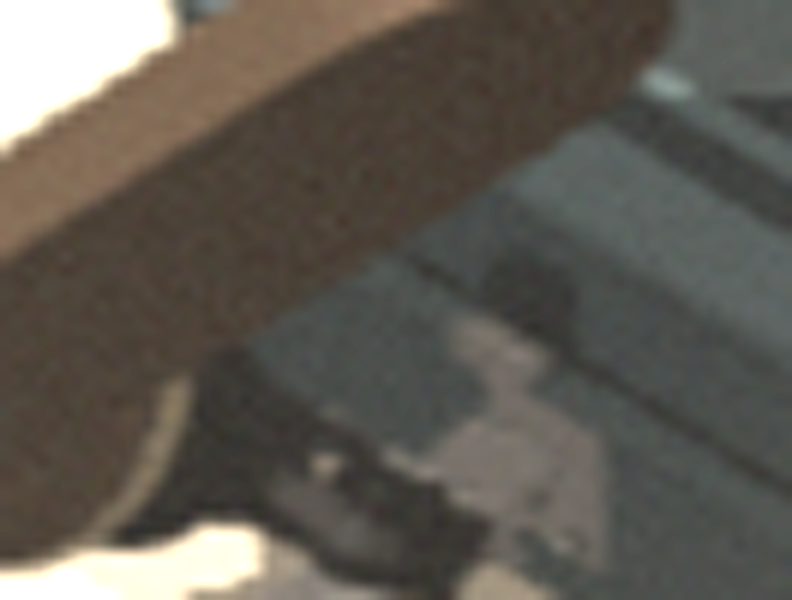

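View pics/top_n2z.png

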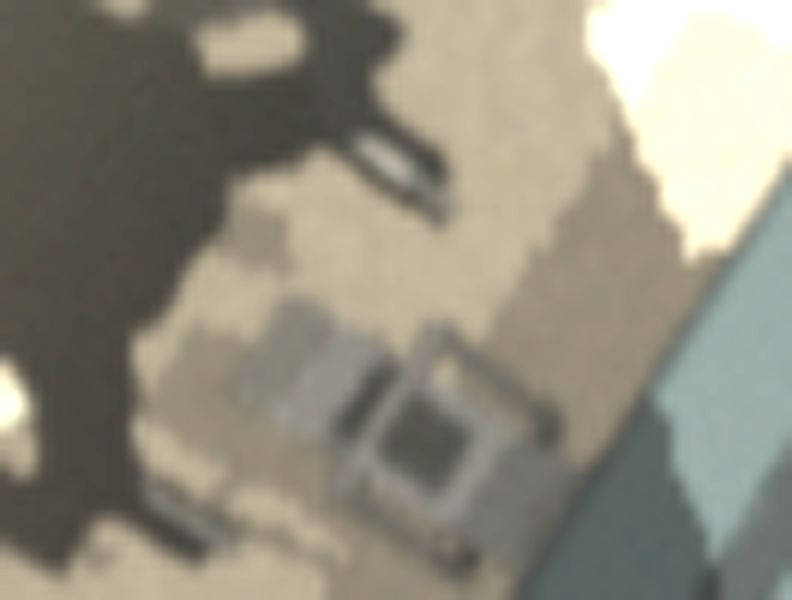

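```bash
python3 - <<'E'
from h import *
np.set_printoptions(precision=1,suppress=True)
p,R=cur()
T=lambda q:np.array(q)/12-.5+[265,150]; S=lambda q:np.array(q)/12-.5+[275,175]
for a,b in [((225,540),(475,560)),((205,555),(465,590)),((235,530),(490,530))]:
    X,e=tri(T(a),S(b)); print((R.T@(X-p))*1000,e*1000)
for x in(-.0425,-.057):
  for y in(-.011,.011):
    for b in(.013,.03):
      q=p+R@np.array([x,y,-b]); print(x,y,b,(proj('top',[q])-[265,150]+.5)*12,(proj('side',[q])-[275,175]+.5)*12)
E
```

```text
[-46.6  -6.3 -26.7] 0.05467128896605596
[-50.  -13.9 -24.6] 5.244095371201908
[-45.7   2.5 -31.7] 5.44433311546688
-0.0425 -0.011 0.013 [[258.6 541.1]] [[477.1 571.5]]
-0.0425 -0.011 0.03 [[214.3 512.4]] [[450.2 566.4]]
-0.0425 0.011 0.013 [[313.4 574.6]] [[515.1 502.7]]
-0.0425 0.011 0.03 [[269.1 545.9]] [[488.6 496.8]]
-0.057 -0.011 0.013 [[225.8 592.7]] [[517.2 597.5]]
-0.057 -0.011 0.03 [[181.1 564.5]] [[490.7 592.7]]
-0.057 0.011 0.013 [[280.2 626.9]] [[555.5 528.4]]
-0.057 0.011 0.03 [[235.6 598.6]] [[529.3 522.8]]
```

Triangulating the fingertip puts the open tips about 15 mm short of the bar and about 6 mm low in tool y. I'll advance 16 mm and shift y by 4 mm, then look once more before closing.

>>> servo_tool(targets=[[[0,0,0],[0,0.4,0.8],8.5],[[0,0,0],[0,0.4,1.6],8.5],[[0,0,0],[0,0.4,1.6],8.5],[[0,0,0],[0,0.4,1.6],6.5],[[0,0,0],[0,0.4,1.6],6.5],[[0,0,0],[0,0.4,1.6],6.2],[[0,0,0],[0,0.4,1.6],6.2]])

```text
t: 4.9
position: [0.5973, -0.014, 0.1279]
tool_rot: [140.0, 0.0, -33.1]
force: [0.4, 0.5, 0.3]
opening: 0.726
```

```bash
python3 - <<'E'
from h import *
np.set_printoptions(precision=4,suppress=True)
p,R=cur(); print(toc(p),get_state()['force'],get_state()['opening'])
snap('side','n3',(275,175,66,50),12);snap('top','n3',(265,150,66,50),12)
bar=tow(.0715,0.001,.148); d=R.T@(bar-p); print('bar in tool',d*1000)
E
```

```text
[0.05   0.0005 0.1279] [0.3898 0.4732 0.3112] 0.7261369230852868
bar in tool [  0.479   -3.5521 -29.2046]
```

View pics/side_n3z.png

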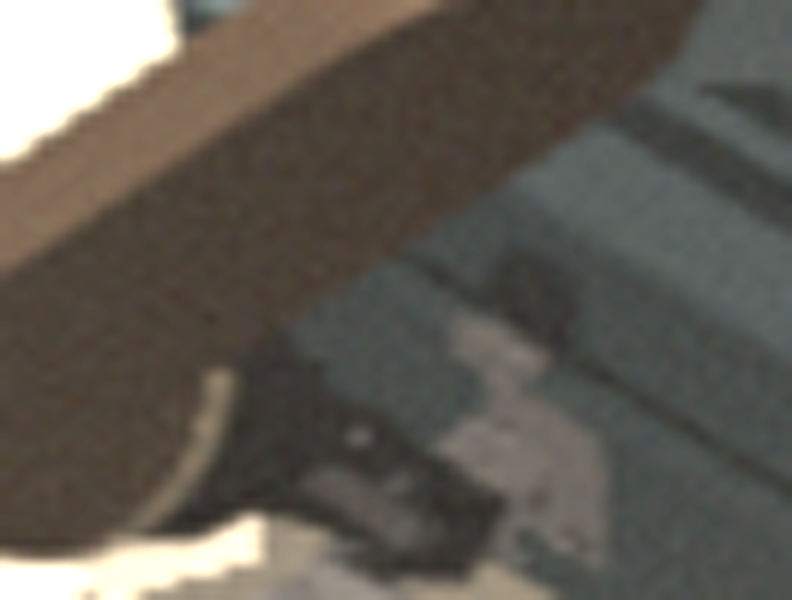

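View pics/top_n3z.png

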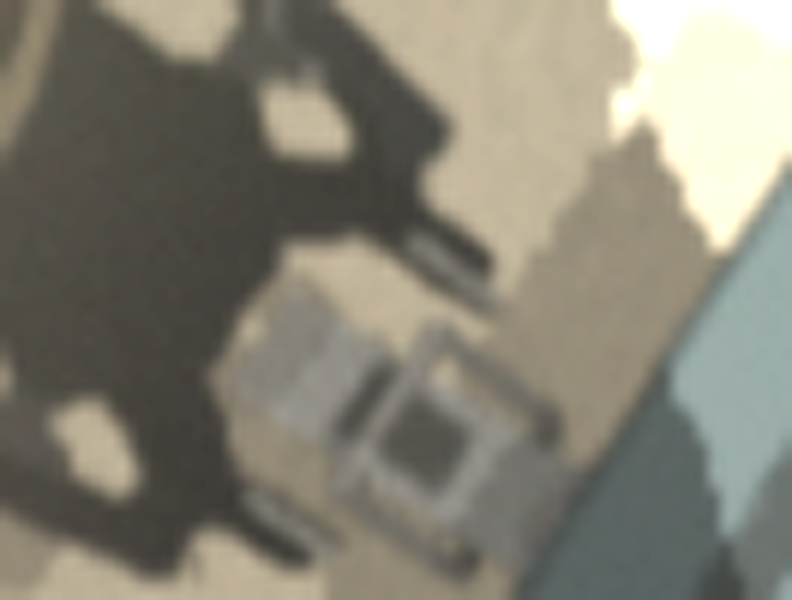

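Top view: the tips (495,300) and (325,550) are now about 9 mm past the bar and centred to within 2 mm. Closing now.

>>> servo_tool(targets=[[[0,0,0],[0.15,0,-0.1],5.6],[[0,0,0],[0.15,0,-0.1],5.6],[[0,0,0],[0.15,0,-0.1],4.5],[[0,0,0],[0.15,0,-0.1],4.5],[[0,0,0],[0.15,0,-0.1],4.5],[[0,0,0],[0.15,0,-0.1],4.5],[[0,0,0],[0.15,0,-0.1],4.5],[[0,0,0],[0.15,0,-0.1],4.5]], grip_force=30)

```text
t: 5.67
position: [0.5983, -0.0142, 0.1286]
tool_rot: [139.9, 0.1, -33.1]
force: [-2.4, 4.1, 1.1]
opening: 0.558
```

```bash
python3 - <<'E'
from h import *
np.set_printoptions(precision=4,suppress=True)
p,R=cur(); print(toc(p),get_state()['force'],get_state()['opening']*85.4)
snap('side','n4',(275,175,66,50),12);snap('top','n4',(265,150,66,50),12)
E
```

```text
[0.0505 0.0015 0.1286] [-2.4095  4.1219  1.1273] 47.68050819634362
```

View pics/side_n4z.png

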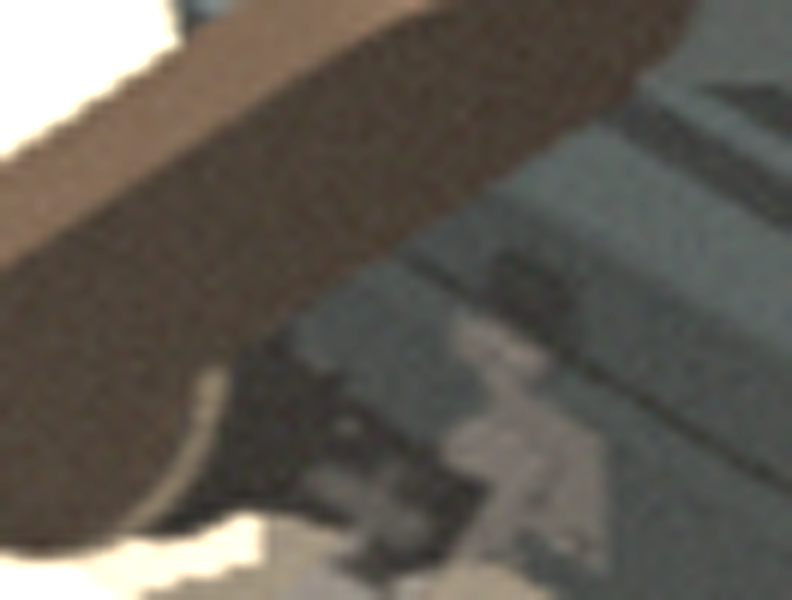

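View pics/top_n4z.png

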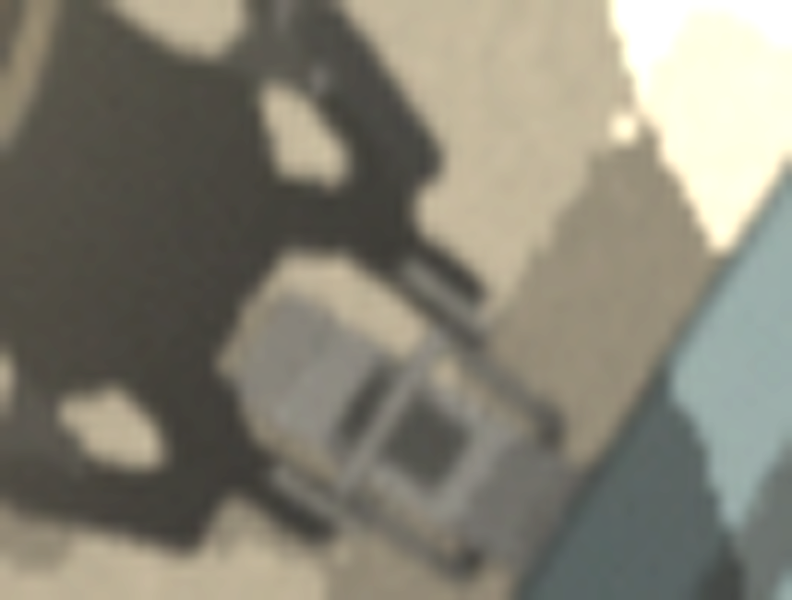

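Gripped at 47.7 mm opening. In the top view the tips (480,325) and (345,510) are just past the bar. Now I'll lift the bar up and in, a little outside the lip, tilting slightly more for rim clearance.

>>> servo_tool(targets=[[[0,0,0],[-0.1,0.7,-0.3],4.5],[[0,0,0],[-0.1,1.4,-0.5],4.5],[[0,0,0],[-0.1,2.1,-0.8],4.5],[[-2,0,0],[-0.1,2.7,-0.6],4.5],[[-4,0,0],[-0.1,3.3,-0.3],4.5],[[-6,0,0],[-0.1,3.8,0],4.5],[[-8,0,0],[-0.1,4.3,0.2],4.5],[[-8,0,0],[-0.1,4.3,0.2],4.5],[[-8,0,0],[-0.1,4.3,0.2],4.5]])

```text
t: 6.52
position: [0.5793, -0.0425, 0.1543]
tool_rot: [131.9, 0.0, -33.1]
force: [0.3, 1.4, 0.2]
opening: 0.551
```

```bash
python3 - <<'E'
from h import *
np.set_printoptions(precision=4,suppress=True)
p,R=cur(); print(toc(p),get_state()['force'],get_state()['opening']*85.4)
print('bar est',toc(p+R@np.array([0,-.0034,-.028])))
snap('side','n5',(275,165,66,50),12);snap('top','n5',(270,150,66,50),12)
E
```

```text
[0.0163 0.001  0.1543] [0.276  1.4418 0.1804] 47.07012769861219
bar est [0.0394 0.001  0.1705]
```

View pics/side_n5z.png

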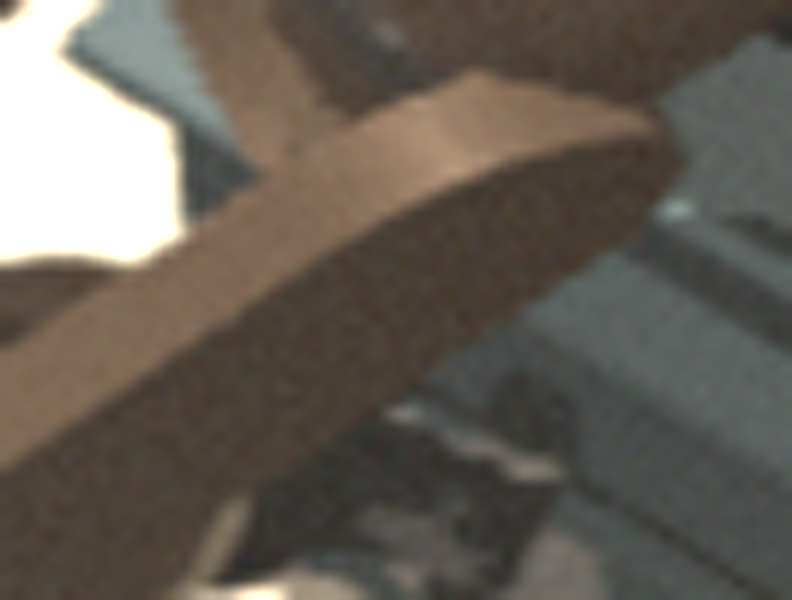

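View pics/top_n5z.png

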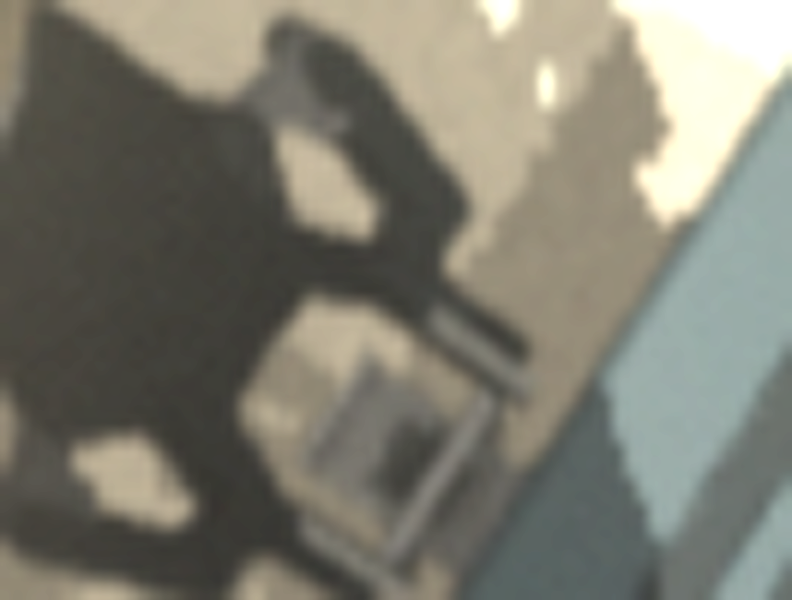

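```bash
python3 - <<'E'
from h import *
np.set_printoptions(precision=1,suppress=True)
for z in(.167,.171): print(toc(onz('top',(306.5,189.5),z))*1000)
T=lambda q:np.array(q)/12-.5+[270,150]; S=lambda q:np.array(q)/12-.5+[275,165]
X,e=tri(T((492,398)),S((392,410)));print('end',toc(X)*1000,e*1000)
print((proj('side',[tow(.0245,.012,.1615),tow(.0245,-.012,.1615),tow(.0405,.025,.171),tow(.0405,-.025,.171)])-[275,165]+.5)*12)
E
```

```text
[ 37.1   0.4 167. ]
[ 36.8   0.3 171. ]
end [ 38.   23.2 174.9] 2.6962021256093758
[[459.3 432.6]
 [524.1 472.8]
 [386.7 421.8]
 [522.5 506.6]]
```

The bar is at out ≈ 37.5 mm, z ≈ 171–174 mm, carried level with the lever following. Next: in over the lip by 19 mm.

>>> servo_tool(targets=[[[0,0,0],[0,0.4,0.4],4.5],[[0,0,0],[0,0.8,0.9],4.5],[[0,0,0],[0,1.25,1.4],4.5],[[0,0,0],[0,1.25,1.4],4.5],[[0,0,0],[0,1.25,1.4],4.5]])

```text
t: 7.03
position: [0.5684, -0.0589, 0.1551]
tool_rot: [131.9, 0.0, -33.2]
force: [0.3, 1.2, 0.9]
opening: 0.556
```

```bash
python3 - <<'E'
from h import *
np.set_printoptions(precision=4,suppress=True)
p,R=cur(); f=get_state()['force'];print(toc(p),'F out,y,z',f@OUT,f@CY,f[2],get_state()['opening']*85.4)
print('bar est',toc(p+R@np.array([0,-.0034,-.028])))
snap('side','n6',(285,165,66,50),12);snap('top','n6',(275,155,66,50),12)
E
```

```text
[-0.0034  0.0009  0.1551] F out,y,z 1.1798024297811063 -0.3733112646911185 0.9346794896517714 47.50093126870621
bar est [0.0197 0.0009 0.1712]
```

View pics/side_n6z.png

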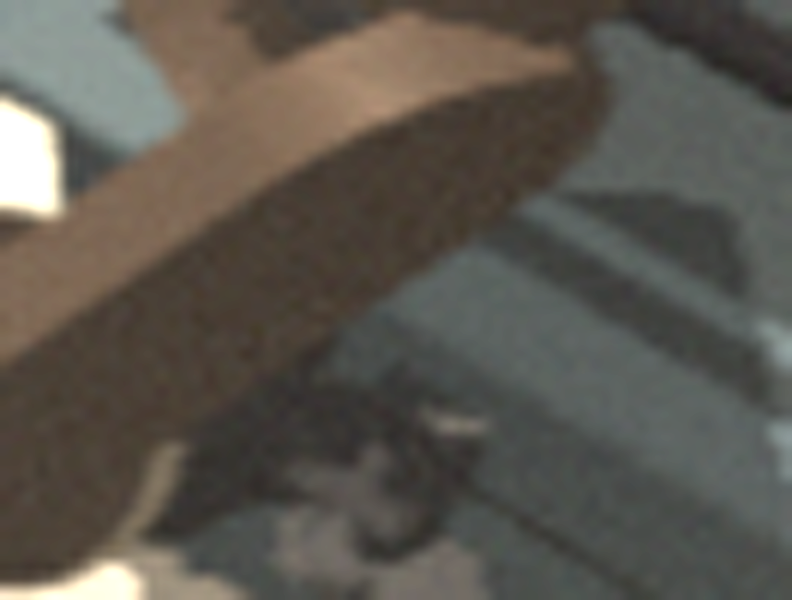

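View pics/top_n6z.png

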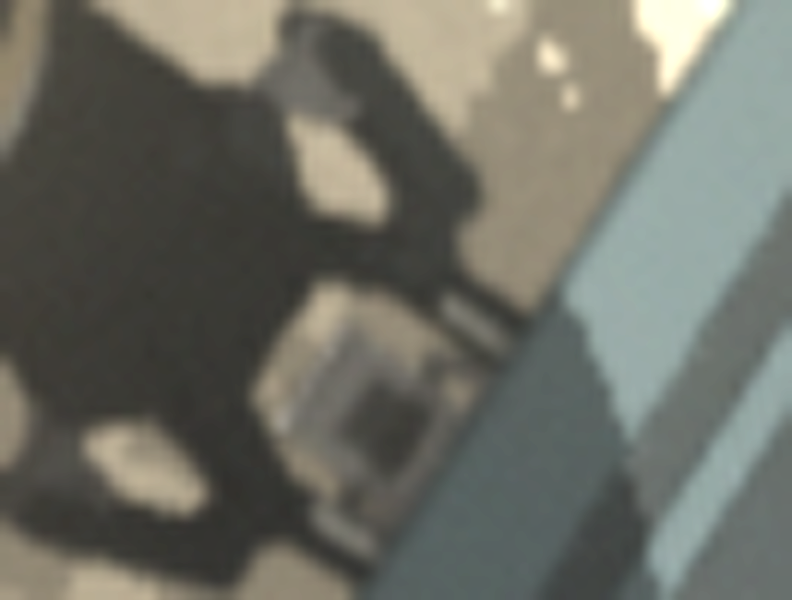

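No contact so far, and the bar is above the channel and out of the top camera's view under the rim. Lowering it stepwise while watching force.

>>> servo_tool(targets=[[[0,0,0],[0,-0.35,0.3],4.5],[[0,0,0],[0,-0.75,0.65],4.5],[[0,0,0],[0,-0.75,0.65],4.5],[[0,0,0],[0,-0.75,0.65],4.5]])

```text
t: 7.47
position: [0.5692, -0.0578, 0.1443]
tool_rot: [132.0, 0.0, -33.1]
force: [1.8, 2.5, -3.5]
opening: 0.553
```

```bash
cat > st.py <<'E'
from h import *
np.set_printoptions(precision=4,suppress=True)
p,R=cur(); s=get_state();f=s['force'];print('t',s['t'],toc(p),'F out,y,z',(f@OUT).round(2),(f@CY).round(2),f[2].round(2),'op',s['opening']*85.4)
print('bar est',toc(p+R@np.array([0,-.0034,-.028])))
E
python3 st.py
```

```text
t 7.4667 [-0.002   0.0009  0.1443] F out,y,z 3.08 0.14 -3.48 op 47.21746466636036
bar est [0.0211 0.0009 0.1605]
```

>>> servo_tool(targets=[[[0,0,0],[0,-0.15,0.15],4.5],[[0,0,0],[0,-0.3,0.25],4.5],[[0,0,0],[0,-0.3,0.25],4.5],[[0,0,0],[0,-0.3,0.25],4.5]])

```text
t: 7.8
position: [0.5691, -0.0579, 0.1407]
tool_rot: [132.0, 0.0, -33.1]
force: [1.2, 2.1, -1.0]
opening: 0.552
```

```bash
python3 st.py; python3 - <<'E'
from h import *
snap('side','n7',(285,165,66,50),12);snap('top','n7',(275,155,66,50),12)
E
```

```text
t 7.8 [-0.0021  0.001   0.1407] F out,y,z 2.46 -0.12 -0.99 op 47.14892270052299
bar est [0.021  0.001  0.1569]
```

View pics/side_n7z.png

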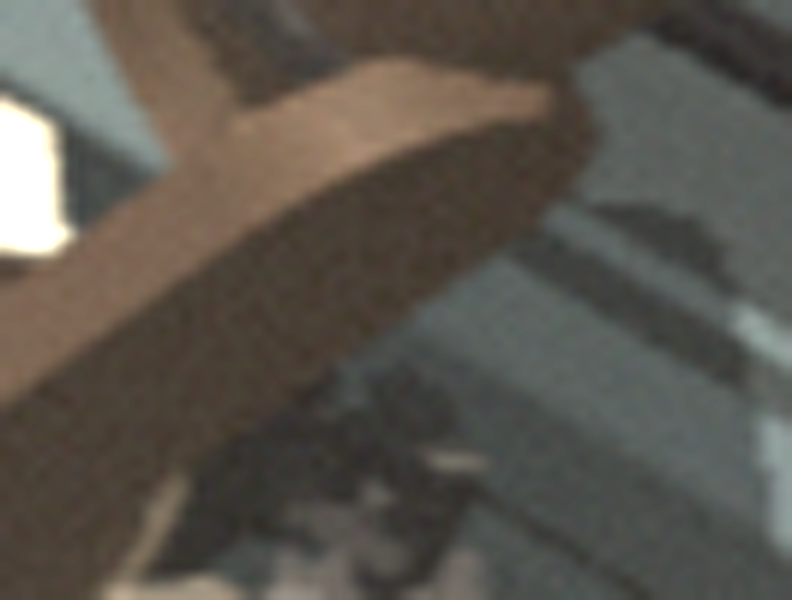

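View pics/top_n7z.png

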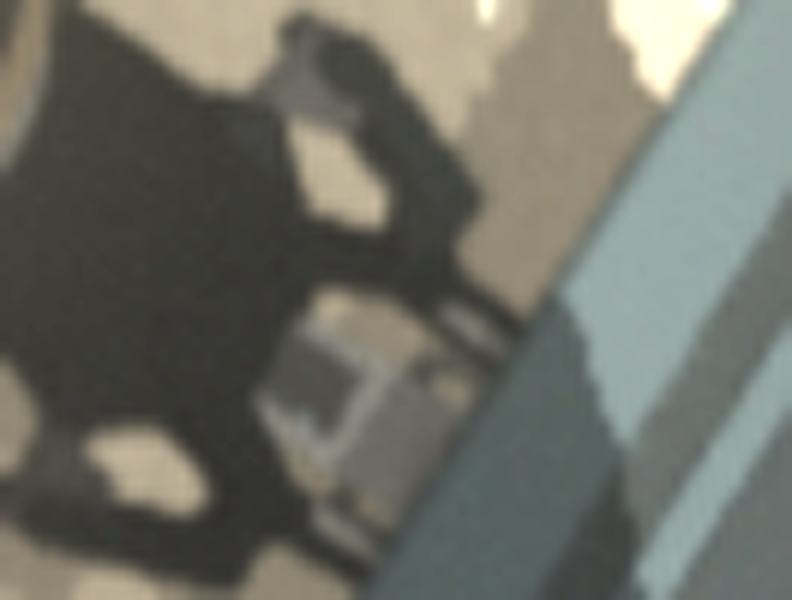

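```bash
python3 - <<'E'
from h import *
np.set_printoptions(precision=1,suppress=True)
for q in((430,458),(485,464)):
  for z in(.154,.157,.160): print(q,toc(onz('side',np.array(q)/12-.5+[285,165],z))*1000)
for q in((420,412),(490,425)):
  for z in(.168,.171): print('prev',q,toc(onz('side',np.array(q)/12-.5+[285,165],z))*1000)
E
```

```text
(430, 458) [ 10.7  -9.9 154. ]
(430, 458) [ 12.7 -11.6 157. ]
(430, 458) [ 14.7 -13.3 160. ]
(485, 464) [  2.6 -23.5 154. ]
(485, 464) [  4.6 -25.2 157. ]
(485, 464) [  6.6 -26.9 160. ]
prev (420, 412) [  8.4  -4.6 168. ]
prev (420, 412) [ 10.4  -6.3 171. ]
prev (490, 425) [ -0.2 -23.1 168. ]
prev (490, 425) [  1.8 -24.8 171. ]
```

>>> servo_tool(targets=[[[0,0,0],[0,-0.15,0.13],4.5],[[0,0,0],[0,-0.3,0.27],4.5],[[0,0,0],[0,-0.3,0.27],4.5],[[0,0,0],[0,-0.3,0.27],4.5]])

```text
t: 8.23
position: [0.5691, -0.058, 0.1367]
tool_rot: [131.9, 0.0, -33.1]
force: [-0.1, 0.6, 1.1]
opening: 0.55
```

```bash
python3 st.py
```

```text
t 8.2333 [-0.0023  0.001   0.1367] F out,y,z 0.5 -0.38 1.09 op 46.930480092996646
bar est [0.0208 0.001  0.1529]
```

Little force yet (Fz +1.1 N). Lowering another 3 mm.

>>> servo_tool(targets=[[[0,0,0],[0,-0.1,0.1],4.5],[[0,0,0],[0,-0.22,0.2],4.5],[[0,0,0],[0,-0.22,0.2],4.5],[[0,0,0],[0,-0.22,0.2],4.5]])

```text
t: 8.57
position: [0.5692, -0.0579, 0.1349]
tool_rot: [131.9, -0.0, -33.1]
force: [-0.5, 4.8, 14.1]
opening: 0.552
```

```bash
python3 st.py
```

```text
t 8.5667 [-0.0021  0.001   0.1349] F out,y,z 3.77 -3.09 14.11 op 47.17649957948995
bar est [0.021 0.001 0.151]
```

Contact began at a bar height of about 152.5 mm, which is the expected floor. To confirm the bar is behind the lip, I'll ease up 1 mm and pull outwards 4 mm.

>>> servo_tool(targets=[[[0,0,0],[0,0.07,-0.07],4.5],[[0,0,0],[0,-0.07,-0.2],4.5],[[0,0,0],[0,-0.2,-0.36],4.5],[[0,0,0],[0,-0.2,-0.36],4.5]])

```text
t: 8.9
position: [0.5701, -0.0561, 0.1354]
tool_rot: [131.7, 0.1, -33.2]
force: [-5.9, -9.3, 5.8]
opening: 0.55
```

```bash
python3 st.py
```

```text
t 8.9 [-0.0001  0.0008  0.1354] F out,y,z -11.02 0.17 5.84 op 46.97269624267413
bar est [0.0231 0.0008 0.1515]
```

The lip blocks after 2 mm with 11 N, so the bar is captive in the keeper. I'll centre it, dwell and release.

>>> servo_tool(targets=[[[0,0,0],[0,0.2,0.26],4.5],[[0,0,0],[0,0.2,0.26],4.5],[[0,0,0],[0,0.2,0.26],4.5],[[0,0,0],[0,0.2,0.26],4.5],[[0,0,0],[0,0.2,0.26],4.5]])

```text
t: 9.32
position: [0.5691, -0.0577, 0.135]
tool_rot: [131.9, 0.0, -33.1]
force: [-1.3, -0.4, 7.1]
opening: 0.557
```

```bash
python3 st.py
```

```text
t 9.3167 [-0.002   0.0009  0.135 ] F out,y,z -1.05 -0.85 7.07 op 47.54244430931227
bar est [0.0211 0.0009 0.1511]
```

>>> servo_tool(targets=[[[0,0,0],[0,0.05,-0.05],5.4],[[0,0,0],[0,0.05,-0.05],6.4],[[0,0,0],[0,0.05,-0.05],8],[[0,0,0],[0,0.05,-0.05],8.5],[[0,0,0],[0,0.05,-0.05],8.5],[[0,0,0],[0,0.05,-0.05],8.5],[[0,0,0],[0,0,-1.5],8.5],[[0,0,0],[0,0,-4],8.5],[[0,0,0],[0,0,-8],8.5],[[0,0,0],[0,0,-8],8.5]])

```text
t: 10.15
position: [0.6056, -0.004, 0.1917]
tool_rot: [132.3, -0.2, -33.0]
force: [1.0, 0.8, 0.3]
opening: 0.992
```

>>> servo_tool(targets=[[[0,0,0],[0,0,-5],8.5],[[0,0,0],[0,0,-10],8.5],[[0,0,0],[0,0,-10],8.5],[[0,0,0],[0,0,-10],8.5],[[0,0,0],[0,0,-10],8.5]])

```text
t: 10.57
position: [0.6429, 0.0551, 0.2546]
tool_rot: [132.0, -0.0, -33.1]
force: [0.6, -1.0, -0.3]
opening: 0.993
```

```bash
python3 st.py; python3 - <<'E'
from h import *
snap('side','n8',(270,165,80,60),10);snap('top','n8',(260,145,80,60),10)
E
```

```text
t 10.5667 [0.1329 0.0009 0.2546] F out,y,z -0.52 1.11 -0.28 op 84.81534199498924
bar est [0.1559 0.0009 0.2708]
```

View pics/side_n8z.png

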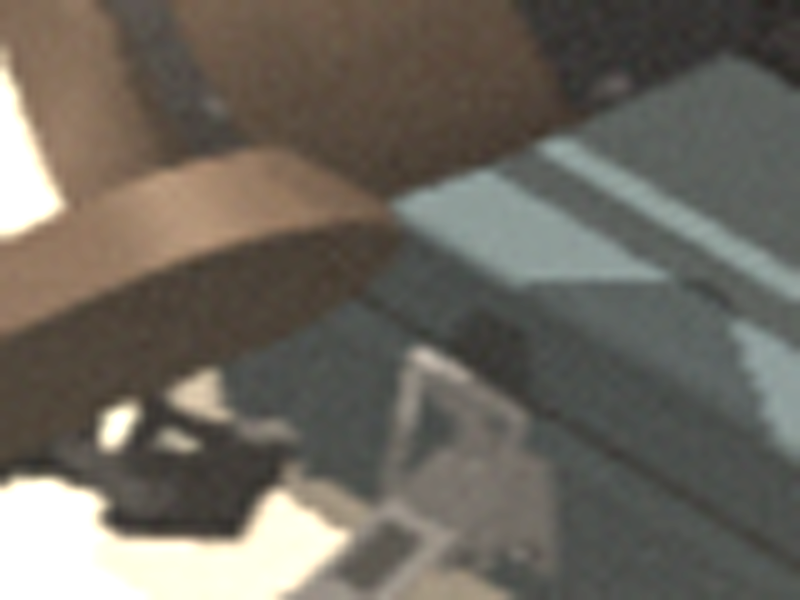

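View pics/top_n8z.png

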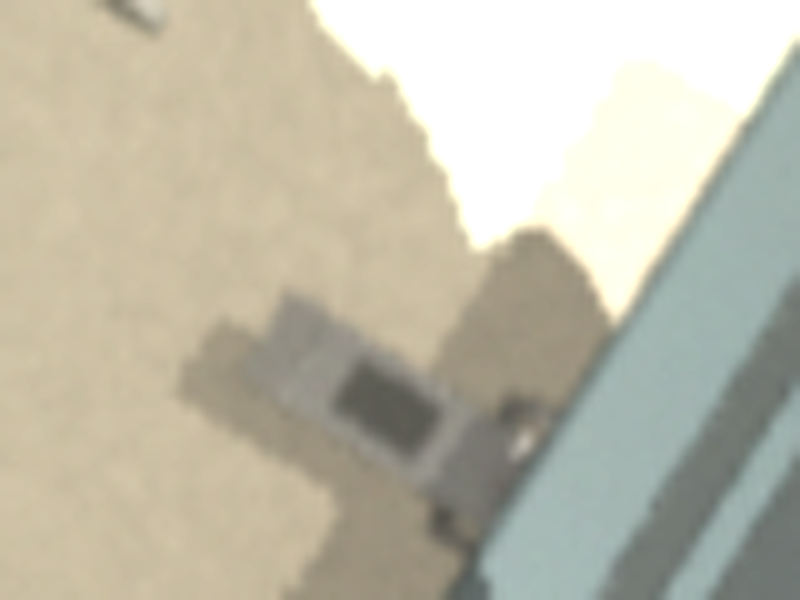

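The loop is clearly hooked: legs rise to the keeper at side (420,350)–(520,420), and the lever is still out, with its tip near top (268,330). Next I'll shut the fingers and locate their real tip before pressing.

>>> servo_tool(targets=[[[6,0,0],[0,0,0],4],[[12,0,0],[0,0,0],0],[[18,0,0],[0,0,0],0],[[24,0,0],[0,0,0],0],[[30,0,0],[0,0,0],0],[[30,0,0],[0,0,0],0],[[30,0,0],[0,0,0],0],[[30,0,0],[0,0,0],0]])

```text
t: 11.33
position: [0.6419, 0.054, 0.2542]
tool_rot: [161.8, 0.1, -33.2]
force: [0.0, 0.3, 0.4]
opening: 0.002
```

```bash
python3 st.py; python3 - <<'E'
from h import *
np.set_printoptions(precision=1,suppress=True)
snap('side','n9',(260,165,80,60),10);snap('top','n9',(240,120,80,60),10)
p,R=cur(); 
for b in (0,.015): print('tip',b,(proj('side',[p-R[:,2]*b])-[260,165]+.5)*10,(proj('top',[p-R[:,2]*b])-[240,120]+.5)*10)
print('mug',toc(onz('top',(222,150),.092))*1000)
E
```

```text
t 11.3333 [0.1313 0.0007 0.2542] F out,y,z 0.25 -0.16 0.36 op 0.1782927451262445
bar est [0.1433 0.0008 0.2797]
tip 0 [[328.  386.2]] [[347.  478.9]]
tip 0.015 [[314.8 364.8]] [[325.4 462. ]]
mug [320.6 -30.2  92. ]
```

View pics/side_n9z.png

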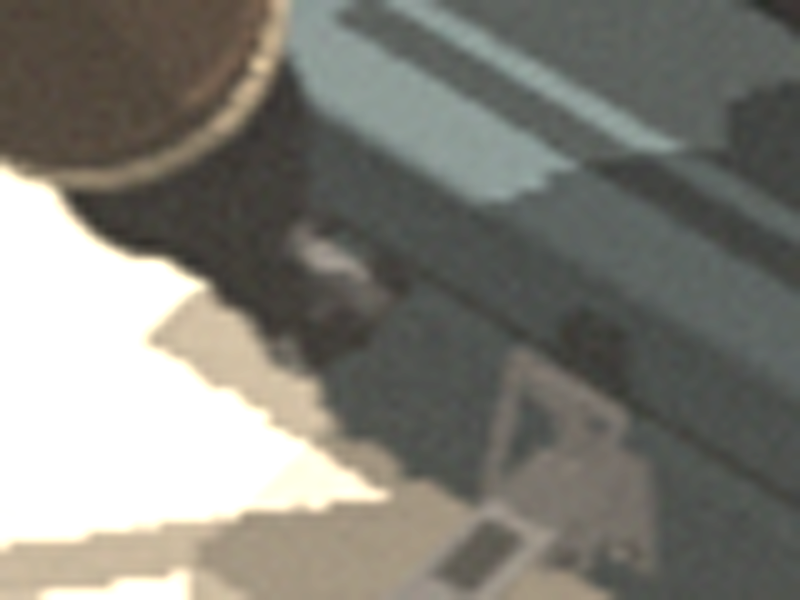

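View pics/top_n9z.png

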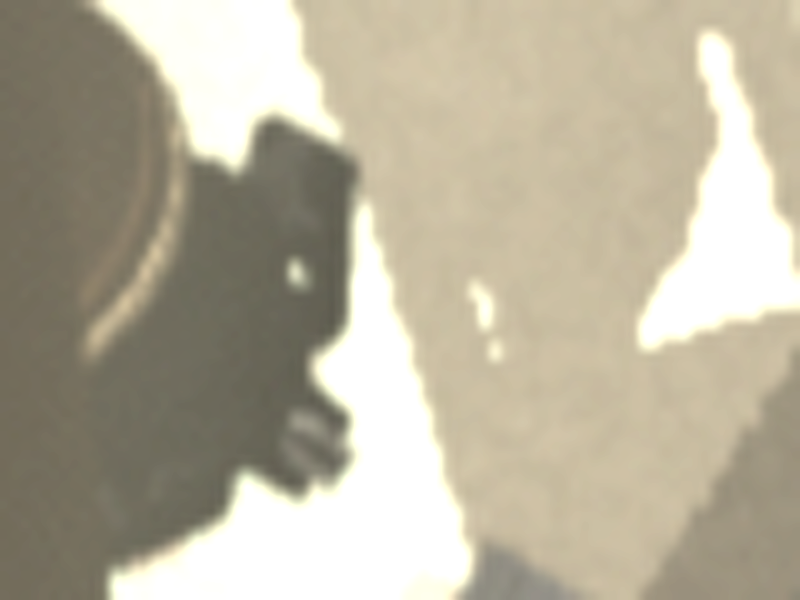

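The shut fingertips appear about 17 mm short of the nominal TCP, at about (355,330) in the side view and (330,455) in the top view. I'll plan the lever press around that real tip.

```bash
cat > plan.py <<'E'
from h import *
import sys
L=.017
def tcp(tip,tau): 
    R=toolR(tau); return tow(tip[0],0.0005,tip[1])+R[:,2]*L,R
def face(th,r=.060): return np.array([.024+r*np.sin(th)+.010*np.cos(th), .098-r*np.cos(th)+.010*np.sin(th)])
def row(tip,tau):
    P,R=tcp(tip,tau); a,b=move(P,R); print('tau',round(tau,1),'tip',tip,a.tolist(),b.tolist())
E
python3 - <<'E'
from plan import *
row(face(1.48)+[0,.03],8)
E
```

```text
tau 8 tip [0.08465957 0.13251851] [10.2, 0.1, 0.1] [0.02, 0.46, 14.66]
```

>>> servo_tool(targets=[[[5,0,0],[0,0.2,4],0],[[10,0,0],[0,0.4,8],0],[[10,0,0],[0,0.45,12],0],[[10,0,0],[0,0.45,14.6],0],[[10,0,0],[0,0.45,14.6],0],[[10,0,0],[0,0.45,14.6],0],[[10,0,0],[0,0.45,14.6],0]])

```text
t: 12.02
position: [0.617, 0.0142, 0.1182]
tool_rot: [172.0, -0.0, -33.1]
force: [1.1, -0.0, 1.0]
opening: -0.002
```

```bash
python3 st.py; python3 - <<'E'
from plan import *
np.set_printoptions(precision=1,suppress=True)
snap('side','m1',(260,175,80,60),10);snap('top','m1',(240,145,80,60),10)
row(face(1.48),8)
for th in(1.3,1.1,.9): row(face(th),90-np.degrees(th))
E
```

```text
t 12.0167 [0.0844 0.0016 0.1182] F out,y,z 0.61 0.96 1.0 op -0.20660001259202262
bar est [0.0917 0.0016 0.1455]
tau 8 tip [0.1 0.1] [-0.0, -0.1, 0.1] [-0.15, -0.23, 3.33]
tau 15.5 tip [0.1 0.1] [-7.5, -0.1, 0.1] [-0.15, -0.14, 4.4]
tau 27.0 tip [0.1 0.1] [-19.0, -0.1, 0.1] [-0.15, 0.27, 5.53]
tau 38.4 tip [0.1 0.1] [-30.5, -0.1, 0.0] [-0.15, 0.9, 6.56]
```

View pics/side_m1z.png

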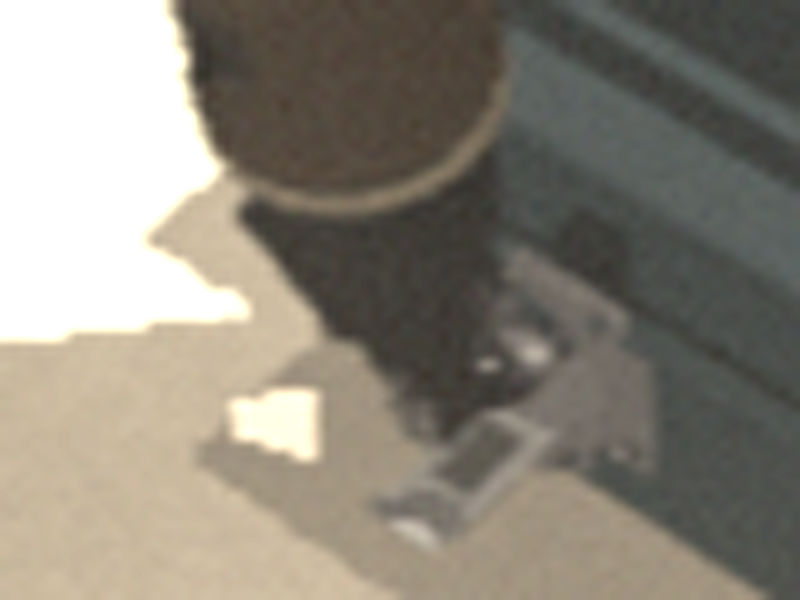

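View pics/top_m1z.png

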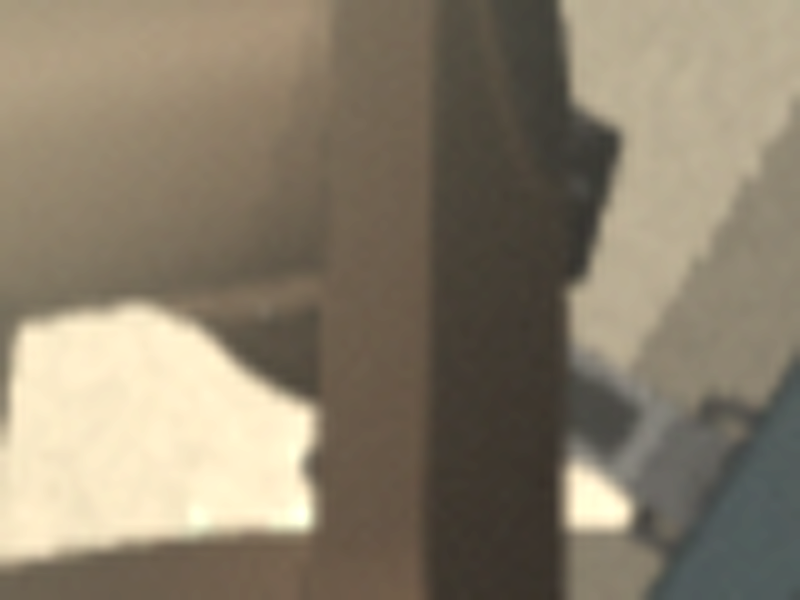

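>>> servo_tool(targets=[[[0,0,0],[-0.1,-0.2,1.5],0],[[0,0,0],[-0.1,-0.2,2.8],0],[[-1,0,0],[-0.1,-0.2,3.4],0],[[-4,0,0],[-0.1,-0.2,3.9],0],[[-7.5,0,0],[-0.1,-0.15,4.4],0],[[-7.5,0,0],[-0.1,-0.15,4.4],0]])

```text
t: 12.62
position: [0.6134, 0.0112, 0.0737]
tool_rot: [164.2, -0.1, -33.0]
force: [-1.0, -0.3, 2.0]
opening: -0.001
```

```bash
python3 st.py; python3 - <<'E'
from plan import *
np.set_printoptions(precision=1,suppress=True)
snap('side','m2',(260,175,80,60),10)
for th in(1.3,1.1,.9,.7): row(face(th),90-np.degrees(th))
E
```

```text
t 12.6167 [0.0799 0.0002 0.0737] F out,y,z -0.82 -0.68 1.98 op -0.054510306435073215
bar est [0.0908 0.0002 0.0997]
tau 15.5 tip [0.1 0.1] [0.0, -0.1, 0.1] [0.03, 0.04, -0.13]
tau 27.0 tip [0.1 0.1] [-11.4, -0.1, 0.1] [0.03, 0.3, 1.05]
tau 38.4 tip [0.1 0.1] [-22.9, -0.1, 0.1] [0.03, 0.79, 2.16]
tau 49.9 tip [0.1 0.1] [-34.3, -0.1, 0.1] [0.03, 1.48, 3.14]
```

View pics/side_m2z.png

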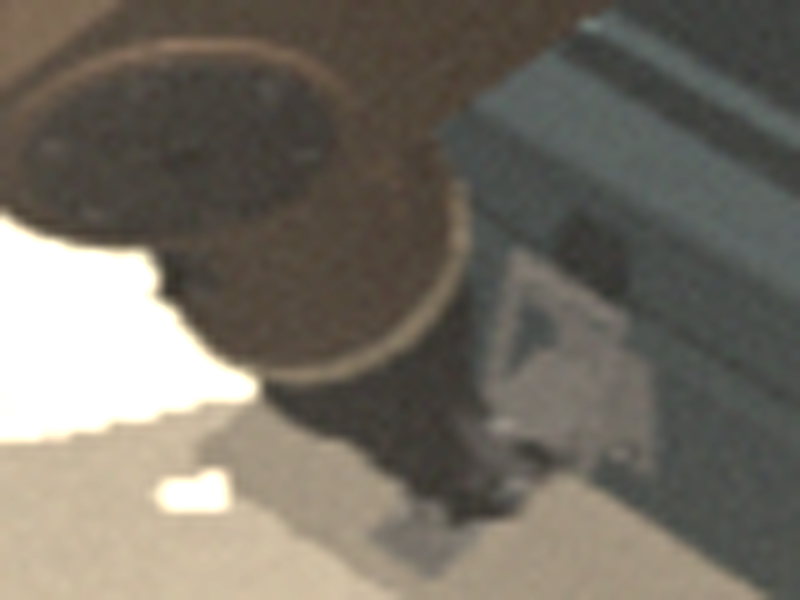

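Side view: the tip is on the lever face, with the lever's bent end at (420,540). Contact force is about 2 N. Continuing along the arc.

>>> servo_tool(targets=[[[-4,0,0],[0,0.1,0.3],0],[[-8,0,0],[0,0.2,0.7],0],[[-11.5,0,0],[0,0.3,1.05],0],[[-15,0,0],[0,0.45,1.4],0],[[-19,0,0],[0,0.6,1.8],0],[[-23,0,0],[0,0.8,2.15],0],[[-23,0,0],[0,0.8,2.15],0]])

```text
t: 13.25
position: [0.6049, -0.0003, 0.0541]
tool_rot: [141.3, 0.1, -33.0]
force: [0.1, -1.0, 3.9]
opening: 0.002
```

```bash
python3 st.py; python3 - <<'E'
from plan import *
np.set_printoptions(precision=1,suppress=True)
snap('side','m3',(260,175,80,60),10)
for th in(.9,.7): row(face(th),90-np.degrees(th))
for tip in ([.0594,.0413],[.048,.037],[.041,.0346]): row(np.array(tip),50)
E
```

```text
t 13.25 [ 0.0656 -0.0006  0.0541] F out,y,z -0.79 0.68 3.86 op 0.1491015746038307
bar est [ 0.0858 -0.0006  0.0738]
tau 38.4 tip [0.1 0.1] [0.0, 0.0, 0.1] [0.09, -0.02, -0.12]
tau 49.9 tip [0.1 0.1] [-11.4, -0.0, 0.1] [0.09, 0.24, 1.06]
tau 50 tip [0.1 0. ] [-11.5, -0.0, 0.1] [0.09, 0.02, 3.08]
tau 50 tip [0. 0.] [-11.5, -0.0, 0.1] [0.09, 0.64, 4.13]
tau 50 tip [0. 0.] [-11.5, -0.0, 0.1] [0.08, 1.04, 4.75]
```

View pics/side_m3z.png

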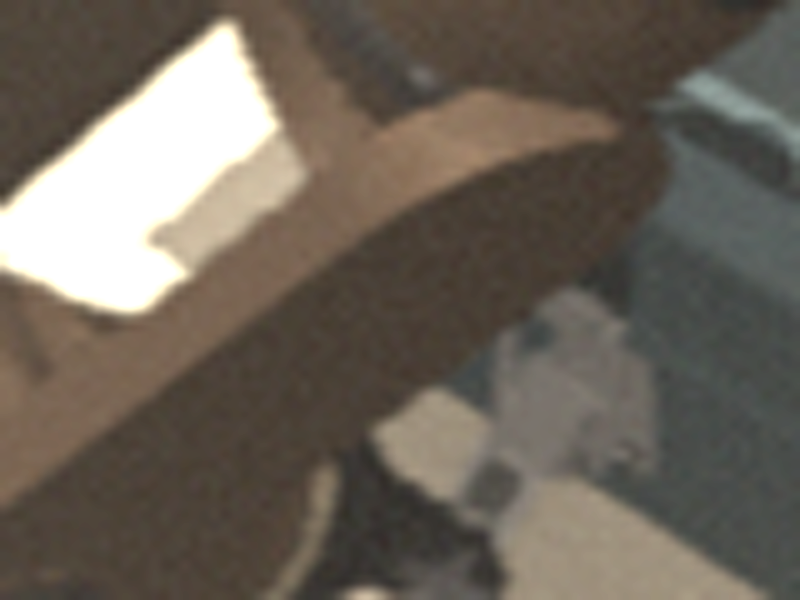

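>>> servo_tool(targets=[[[-4,0,0],[0.05,0.1,0.35],0],[[-8,0,0],[0.05,0.15,0.7],0],[[-11.5,0,0],[0.05,0.2,1.05],0],[[-11.5,0,0],[0.05,0.2,1.6],0],[[-11.5,0,0],[0.05,0.15,2.2],0],[[-11.5,0,0],[0.05,0.1,2.7],0],[[-11.5,0,0],[0.05,0.05,3.1],0],[[-11.5,0,0],[0.05,0.05,3.1],0]])

```text
t: 13.97
position: [0.5939, -0.019, 0.0311]
tool_rot: [130.0, 0.0, -33.2]
force: [-0.2, 0.4, 0.4]
opening: -0.001
```

```bash
python3 st.py; python3 - <<'E'
from plan import *
np.set_printoptions(precision=1,suppress=True)
snap('side','m4',(260,175,80,60),10)
for tip in ([.0594,.0413],[.048,.037],[.041,.0346]): row(np.array(tip),50)
E
```

```text
t 13.9667 [0.044  0.0005 0.0311] F out,y,z 0.25 -0.35 0.39 op -0.12360739247593683
bar est [0.0676 0.0005 0.0465]
tau 50 tip [0.1 0. ] [-0.0, 0.0, -0.0] [-0.01, -0.21, -0.09]
tau 50 tip [0. 0.] [-0.0, 0.0, -0.0] [-0.0, 0.19, 1.06]
tau 50 tip [0. 0.] [-0.0, 0.0, -0.0] [-0.0, 0.46, 1.75]
```

View pics/side_m4z.png

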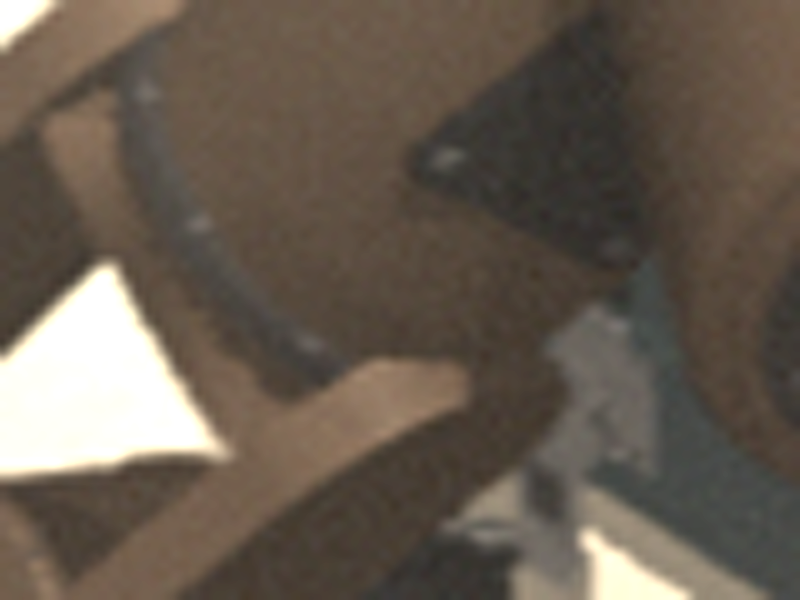

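Force has dropped to about 0, so the lever looks over centre. Pushing on to flat with slight overtravel.

>>> servo_tool(targets=[[[0,0,0],[0,0.1,0.5],0],[[0,0,0],[0,0.2,1],0],[[0,0,0],[0,0.35,1.4],0],[[0,0,0],[0,0.45,1.75],0],[[0,0,0],[0,0.45,1.75],0],[[0,0,0],[0,0.45,1.75],0]])

```text
t: 14.52
position: [0.5854, -0.032, 0.0233]
tool_rot: [129.9, 0.0, -33.1]
force: [0.1, 0.2, 0.0]
opening: 0.001
```

```bash
python3 st.py; python3 - <<'E'
from plan import *
np.set_printoptions(precision=1,suppress=True)
print(get_state()['qpos'])
snap('side','m5',(260,175,80,60),10); snap('top','m5',(260,145,80,60),10)
E
```

```text
t 14.5167 [0.0284 0.0004 0.0233] F out,y,z 0.24 -0.04 0.04 op 0.07706888439179106
bar est [0.0521 0.0004 0.0387]
[ 14.2  58.5  79.6 -31.5  84.1  62.9]
```

View pics/side_m5z.png

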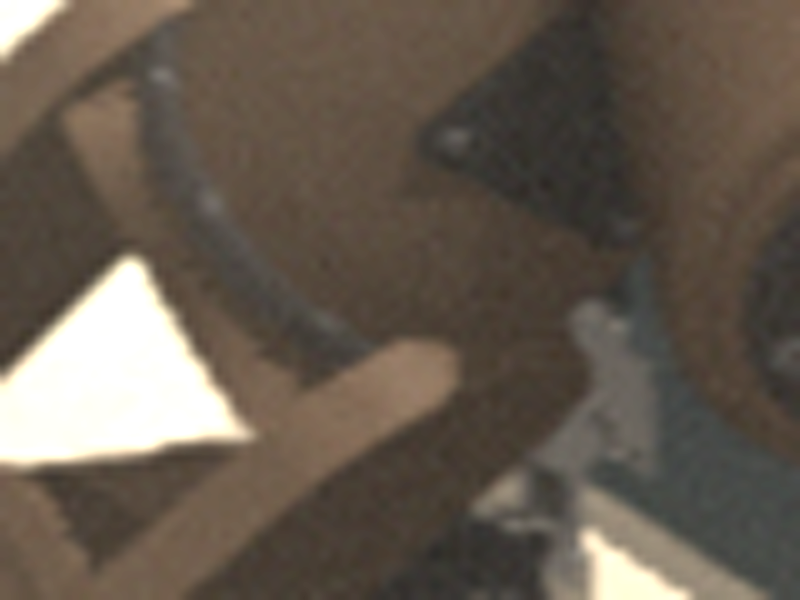

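View pics/top_m5.png

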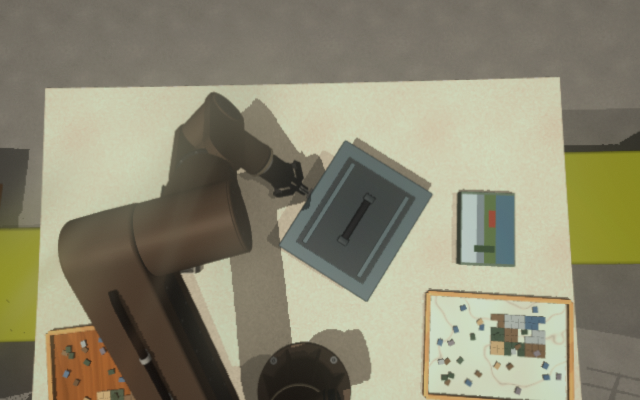

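>>> servo_tool(targets=[[[0,0,0],[0,0.15,0.1],0],[[0,0,0],[0,0.3,0.2],0],[[0,0,0],[0,0.44,0.29],0],[[0,0,0],[0,0.44,0.29],0]])

```text
t: 14.95
position: [0.5826, -0.0363, 0.025]
tool_rot: [129.9, 0.0, -33.1]
force: [0.1, -0.6, 0.1]
opening: -0.003
```

```bash
python3 st.py
```

```text
t 14.95 [0.0234 0.0004 0.025 ] F out,y,z -0.47 0.46 0.13 op -0.24321022631247724
bar est [0.047  0.0004 0.0404]
```

>>> servo_tool(targets=[[[0,0,0],[0,0.13,0.15],0],[[0,0,0],[0,0.26,0.3],0],[[0,0,0],[0,0.26,0.3],0]])

```text
t: 15.2
position: [0.5822, -0.0374, 0.0248]
tool_rot: [130.2, -0.1, -33.1]
force: [6.7, 18.2, 1.9]
opening: 0.003
```

```bash
python3 st.py
```

```text
t 15.2 [0.0222 0.0007 0.0248] F out,y,z 18.91 -4.35 1.91 op 0.21773765310506904
bar est [0.0458 0.0006 0.0403]
```

Solid 19 N stop: the lever is flat against the case. Backing off along the tool and looking.

>>> servo_tool(targets=[[[0,0,0],[0,-0.3,-1],0],[[0,0,0],[0,-0.3,-4],0],[[0,0,0],[0,-0.3,-8],0],[[0,0,0],[0,0,-12],0],[[0,0,0],[0,3,-16],0],[[0,0,0],[0,6,-19],0],[[0,0,0],[0,9,-21],0],[[0,0,0],[0,9,-21],0],[[0,0,0],[0,9,-21],0],[[0,0,0],[0,9,-21],0]])

```text
t: 16.03
position: [0.637, 0.0471, 0.229]
tool_rot: [130.0, -0.0, -33.1]
force: [-0.5, -1.4, -1.1]
opening: 0.002
```

```bash
python3 st.py; python3 - <<'E'
from h import *
snap('side','e1',(270,165,80,60),10); snap('top','e1',(260,145,80,60),10)
E
```

```text
t 16.0333 [0.1229 0.0004 0.229 ] F out,y,z -1.41 0.33 -1.06 op 0.14004298687718206
bar est [0.1466 0.0004 0.2444]
```

View pics/side_e1.png

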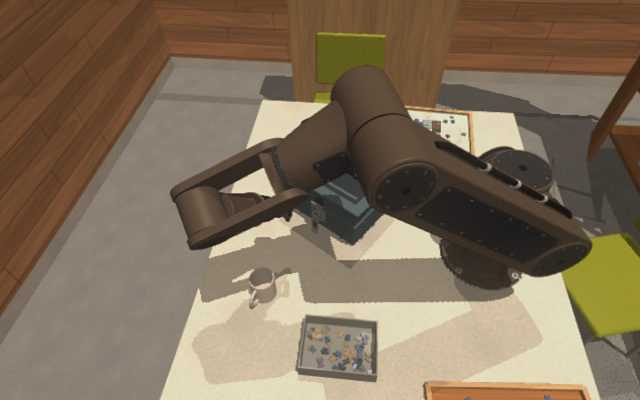

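View pics/side_e1z.png

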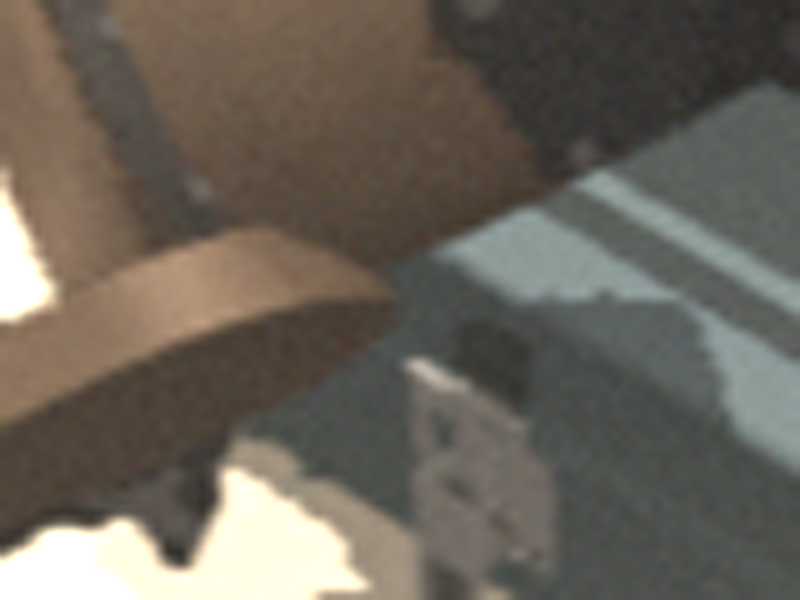

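View pics/top_e1.png

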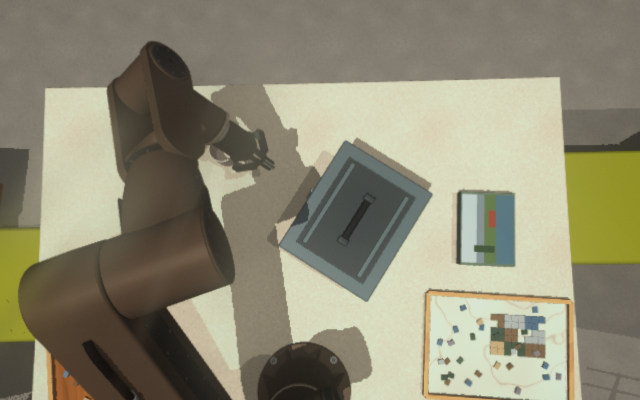

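```bash
python3 - <<'E'
from h import *
np.set_printoptions(precision=1,suppress=True)
im=cv2.imread('pics/side_e1.png'); x0,y0,S=295,190,14
z=cv2.convertScaleAbs(cv2.resize(im[y0:y0+42,x0:x0+52],None,fx=S,fy=S,interpolation=cv2.INTER_CUBIC),alpha=1.6,beta=15)
def face(th,r,y,o=.010): return tow(.024+r*np.sin(th)+o*np.cos(th),y,.098-r*np.cos(th)+o*np.sin(th))
for th,c in((0,(0,255,0)),(.3,(0,0,255))):
  for y in(-.015,.015):
    for p in proj('side',[face(th,.0,y),face(th,.075,y)]): cv2.drawMarker(z,tuple(int(v) for v in (p-[x0,y0]+.5)*S),c,cv2.MARKER_CROSS,14,1)
cv2.imwrite('pics/e1c.png',z)
a=cv2.imread('pics/top0.png');b=cv2.imread('pics/top_e1.png')
for n,im in(('start',a),('end',b)):
    g=cv2.cvtColor(im,cv2.COLOR_BGR2GRAY); c=np.array([[345.1,139.5],[432.9,194],[366.7,301.8],[278.2,245.6]],np.float32).reshape(-1,1,2)
    print(n,cv2.cornerSubPix(g,c,(4,4),(-1,-1),(3,50,.01)).ravel())
print(proj('top',[tow(.0172,-.17,.218),tow(.0172,.17,.218),tow(.0193,-.17,.212),tow(.0193,.17,.212)]))
E
```

```text
start [345.1 139.5 432.9 194.1 366.7 301.8 278.2 245.6]
end [344.8 139.5 432.6 194.  366.5 301.8 278.2 245.4]
[[277.6 245.9]
 [345.3 138.9]
 [277.1 245.4]
 [344.5 138.9]]
```

View pics/e1c.png

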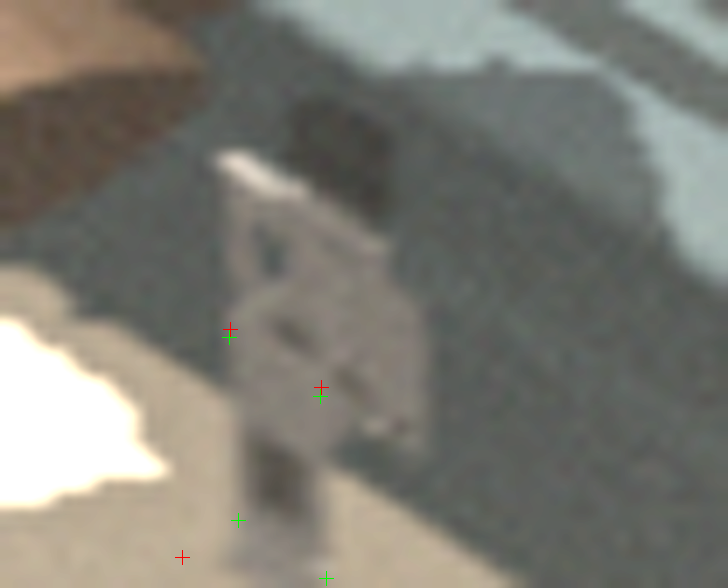

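Both cameras show the lever on the closed (green) marks and hidden under the rim from above. A last check of lid drop, bar position and bystanders.

```bash
python3 - <<'E'
from h import *
np.set_printoptions(precision=2,suppress=True)
a=cv2.imread('pics/side0.png');b=cv2.imread('pics/side_e1.png')
# vertical shift of patches: (x,y,w,h)
def sh(n,A,B,x,y,w,h):
    pa=cv2.cvtColor(A[y:y+h,x:x+w],6).astype(np.float32);pb=cv2.cvtColor(B[y:y+h,x:x+w],6).astype(np.float32)
    print(n,cv2.phaseCorrelate(pa,pb,cv2.createHanningWindow((w,h),cv2.CV_32F)))
sh('mug side',a,b,240,262,44,48); sh('piece side',a,b,294,310,92,76)
A=cv2.imread('pics/top0.png');B=cv2.imread('pics/top_e1.png')
sh('piece top',A,B,138,192,72,88) ; sh('puzzle top',A,B,450,185,50,40)
sh('rim corner side',a,b,348,202,26,26)
print('pred corner lid up/down',proj('side',[tow(.0172,-.17,.218),tow(.0193,-.17,.212)]))
print('bar ends pred', proj('side',[tow(.019,.025,.1476),tow(.019,-.025,.1476)]), 'obs',np.array([[218,155],[388,245]])/14-.5+[295,190])
for n,im in(('0',a),('1',b)):
    cv2.imwrite(f'pics/c{n}.png',cv2.resize(im[180:250,325:395],(560,560),interpolation=cv2.INTER_CUBIC))
cv2.imwrite('pics/cc.png',np.hstack([cv2.resize(cv2.convertScaleAbs(im[180:250,330:380],alpha=1.6,beta=15),(390,546),interpolation=cv2.INTER_CUBIC) for im in(a,b)]))
E
```

```text
mug side ((0.19234934467994336, -0.07900256288915486), 0.820917155345281)
piece side ((-0.03264780138952261, -0.10377739913289474), 0.9224247331420581)
piece top ((6.4189054387022395, -30.93690476439707), 0.022284497302255513)
puzzle top ((0.006691063490769977, -0.05326560655684531), 1.0302530970573425)
rim corner side ((0.39605618415306765, 1.60030198800934), 1.2400965841055243)
pred corner lid up/down [[358.06 214.76]
 [357.56 216.37]]
bar ends pred [[311.05 200.49]
 [322.22 207.43]] obs [[310.07 200.57]
 [322.21 207.  ]]
```

View pics/cc.png

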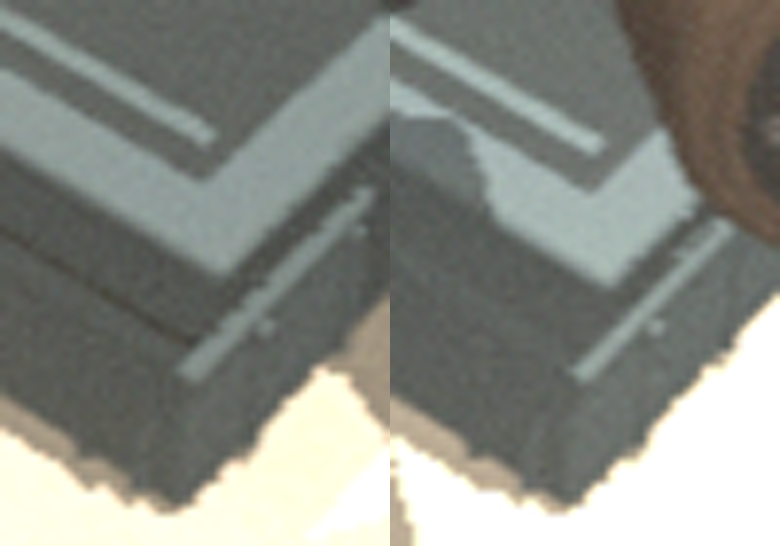

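The lid corner dropped 1.6 px, as predicted for the 6 mm draw-down, and the dark seam gap has closed. The bar's ends match the seated prediction within 1 px, and the arm is clear. Handing in.

```bash
python3 -c "
from bench import job,get_state
print(get_state()['t'],get_state()['force']); print(job.close_job())"
```

```text
16.1333 [0.03730965 0.50371927 0.21991889]
the job is handed in; nothing more can be done
None
```

The case is latched and the job is handed in at about 16 s. I lifted the loop over the keeper's lip, set its bar down in the channel, let go, and pressed the lever over centre until it stopped flat. Then I backed the arm clear.

**Bar in keeper:** It met the floor of the channel at the expected height. Pulling it outwards, the lip stopped it after about 2 mm with 11 N. Its ends are within 1 px of the seated prediction in the side view.

**Lever:** Its outline lies on the closed marks in the side view, and the final press met a solid 19 N stop. I had no direct reading of the lever angle.

**Lid:** Its front corner dropped 1.6 px, the amount predicted for a 6 mm draw-down, and the dark seam gap is gone.

**Bystanders:** The mug (side view), piece box (side view) and puzzle box (top view) shifted less than 0.3 px from the start.

Two checks disagreed:
- **Fingertips:** In both cameras the tips looked about 15–18 mm short of the stated tool point, so I worked from their image positions instead.
- **Piece box, top view:** That comparison failed because the arm was in the way, so its position rests on the side view alone.

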